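Change over the flow units in the test chamber

ROBOT

A 6-joint arm with a two-finger parallel gripper is mounted at the origin on the work surface. World frame = base frame: x ahead of the robot, y to its left, z up, the work surface at z = 0. Lengths are in m, angles in rad, forces in N, time in s.
With the tool pointing down it reaches from about 0.425 to 0.95 m from the base axis. Payload 3.5 kg.
Tool frame: the origin (TCP) lies midway between the tips of the shut fingers; the grasp point (between the pads) lies 19 mm behind it (ctrl.pinch_z is the distance from the TCP to the grasp point, in m); z points along the fingers, y is the line along which they close (so a half turn about z gives the same grasp; the last joint's range is limited). The gripper opens to 85 mm and grips with 20 to 120 N. Pads are 22 mm wide; open, the fingers measure 114 mm over their backs; the gripper's body (76 mm by 85 mm) begins 54 mm behind the grasp point. The pads swing forward as they close: fully open they stand 13 mm farther back than shut.
Start: joints at [1.001, 0.286, 1.577, -0, 1.279, -0.15], TCP at [0.275, 0.616, 0.231] pointing down, gripper open.
Joint ranges: [-2.77, 2.77], [-0.9, 2.22], [0.21, 2.48], [-1.53, 4.67], [0.24, 2.81], [-2.84, 2.84]. Speed limits (rad/s): [2.79, 2.79, 3.14, 3.14, 3.14, 3.14].

INTERFACE

Orientations are given as a unit quaternion [x, y, z, w].
In Python, from plant import get_state, viewer, sign_off, ctrl gives the robot as it stands. The module is installed in compiled form; this text tells all that it offers.
- The arm moves only by the shell command python3 -m handwheel 'ROWS' [FORCE]. ROWS is JSON, a list that holds one entry, the list of rows, each a list of 5 numbers: the finger opening in m, from 0 to 0.0854, then the shift along the tool's x, y, z in m, then the turn about the tool's z in degrees. In form: [[[claw, x, y, z, spin], ...]]. A call has 1 to 12 rows; each row shifts and turns the commanded pose from where the row before left it, along the tool's axes as they then stand; what a row does not reach is not made up. A row lasts 1/12 s, in which the tool goes at most 41.7 mm and 7.16 degrees, less where a joint would pass 70% of its speed; a pose out of reach is approached as far as the arm can. A call is refused whole if a number of a shift passes 0.0417 or a number of a turn 7.16, either way. A call with a gripper value outside its range is refused whole. The fingers move at their own pace and stop on an object; FORCE is the grip in N (left out, the last holds). Time passes only in rows, so rows that do not move let the fingers close. It gives the time, the measured TCP pose, the force, the opening and the grip force at its end, in the units of the state.
- get_state(): the state, without advancing time (a new reading comes with each control period).
- viewer.read_camera(name): name is "side" or "top"; returns the picture (480x640x3 uint8, blue, green, red); there is no depth.
- viewer.camera_params(name): a dict with "fov_y" (degrees; the focal length in pixels is half the picture's height over the tangent of half this angle, whatever the lens; pixels are square), "cx", "cy" (the principal point, pixels), "xyz" and "attitude" of the camera in the world. Camera axes: x right, y up, looking along -z (the intrinsics and any distortion apply to the point x, -y, -z); pixel columns grow to the right and rows downward; lengths in m; the calibration is good to about 2 mm. A picture is of the moment at which its call begins. camera_params takes no time and is no camera call.
- sign_off(): hands the job in; it is judged then, once.
Trained networks look in the newest picture that a camera, given by its name, has taken for a name from the list of things; names that differ only in an ending like _2 or _b are one class to them, and where a whole thing is asked for, a point or a joint stands for the part that bears it (a point fixed in the world has none). Each returns a list of dicts, best first, with "confidence" (0 to 1); they miss things now and then, are a little off and sometimes report something else, mostly with a low value. They report only what shows in the picture. A call takes as long as a camera call. They do not tell look-alikes from the thing itself.
- viewer.look_for(camera, name): "extent" ([left, top, width, height] as shares, 0 to 1, of the picture: columns of its width, rows of its height, round what is visible of it).
- viewer.outline_of(camera, name): "mask" (480x640 bool, what is visible of it) and "extent" ([left, top, width, height] as shares, 0 to 1, of the picture: columns of its width, rows of its height, round what is visible of it).
- viewer.pinpoint(camera, name): "xy" ([column, row] as shares, 0 to 1, of the picture: columns of its width, rows of its height: a listed point, or the origin of a listed thing).
The state is a dict: "time": time; "qpos": joint angles; "dq": joint speeds; "joint_efforts": joint torques, N m; "eef_pos": TCP position; "tcp_rot": TCP orientation; "contact_force": force on the tool from outside, world axes, zero at the start; "wrist_torque": the same for the moment, N m; "opening": opening from 0.0 (shut) to 1.0 (fully open); "finger_force": force on a finger pad.
Only numpy, scipy, OpenCV 4.12 (cv2) and the standard library are available. Lean on these libraries where they do the work, as an engineer would, in place of code of your own. Each camera call takes 0.05 s, during which the arm holds its last target. There are 200 camera calls.

TASK

Press the red mushroom stop right down, then pull the chamber's clear door fully down. Stand every white tested unit upright in the blue tray and set every red unit upright in a test bay of its own, lengthwise from front to back and flat on the green pad; then push the door fully shut, and only after that turn the mushroom head clockwise so that it comes right up again. Never have the door open while the stop is up, and leave the other things on the bench alone.

Things in the scene. Friction and masses are not known exactly. Their poses are not given: they have to be found in the camera images.
- chamber: fixed test chamber: grey plinth 390 mm wide (y), floor 45 mm above the bench, side frames 187 mm either side of the middle, back wall 165 mm behind the hinge and 125 mm high, open front and top when its door is down. Origin on the bench under the middle of the hinge line, which is 65 mm up; x runs from the hinge into the chamber, y along the hinge, z up; the door comes down towards -x
- door (a joint): bottom-hinged clear door with aluminium rim, rad: 0 shut (leaning back 50 degrees from upright, up into chamber +x), 0.87 upright, 2.44 fully down (level, 230 mm out from the hinge to chamber -x). A friction hinge keeps it where it is left; moving it by the bar takes 2 to 4 N. May start slightly ajar
- door_bar (a point): middle of the door's black handle bar: round, 14 mm thick, 130 mm long, parallel to the hinge and 230 mm from it in the door's plane, on two arms at its ends beyond the door's upper edge, 31 mm clear of that edge. 213 mm above the bench with the door shut, 65 mm with it down; can be gripped from above at every door angle
- stop_press (a joint): travel of the red mushroom stop, m: 0 up, 0.010 fully down. It stays at whatever depth it is left; pushing it down takes about 8 N all the way. It is cam-coupled to its wide head, which turns anticlockwise (from above) by 0.8 rad over the full 10 mm of press, in proportion; the centre cap does not turn. Turning the head 0.8 rad clockwise raises it again, so the grip must rise with it
- stop_top (a point): top centre of the red mushroom: head 40 mm diameter with an upright side 14 mm high starting 6 mm below this point, and a centre cap 18 mm across that stands highest and takes the push; on a yellow box 70 x 70 x 50 mm. This point is 98 mm above the bench when up, 88 mm when pressed; z up
- tray: blue open tray 210 x 100 x 32 mm (x, y, z), walls and floor 4 to 5 mm; origin at the centre of its underside, x along its length
- bay0 (a point): centre of the floor of test bay 0 in the chamber (45 mm above the bench, 105 mm behind the hinge line, bays 80 mm apart along chamber y): a green pad 46 mm (chamber y) by 72 mm (chamber x) inside black ribs 8 mm high; its axes are those of the chamber
- bay1 (a point): centre of the floor of test bay 1 in the chamber (45 mm above the bench, 105 mm behind the hinge line, bays 80 mm apart along chamber y): a green pad 46 mm (chamber y) by 72 mm (chamber x) inside black ribs 8 mm high; its axes are those of the chamber
- bay2 (a point): centre of the floor of test bay 2 in the chamber (45 mm above the bench, 105 mm behind the hinge line, bays 80 mm apart along chamber y): a green pad 46 mm (chamber y) by 72 mm (chamber x) inside black ribs 8 mm high; its axes are those of the chamber
- red0: untested unit, may be absent: steel base 56 x 36 x 22 mm (x, y, z) carrying a red cover 48 x 30 x 40 mm, 62 mm tall in all, 0.28 kg, brass stubs 6 mm long at both x ends; origin at the centre of the underside, z up, x along its length; grip the cover across y (30 mm) or along x (48 mm); starts on the green mat (2 mm thick)
- white0: tested unit, may be absent: steel base 56 x 36 x 22 mm (x, y, z) carrying a white cover 48 x 30 x 40 mm, 62 mm tall in all, 0.28 kg, brass stubs 6 mm long at both x ends; origin at the centre of the underside, z up, x along its length; grip the cover across y (30 mm) or along x (48 mm); starts in a bay of the chamber
- red1: untested unit, may be absent: steel base 56 x 36 x 22 mm (x, y, z) carrying a red cover 48 x 30 x 40 mm, 62 mm tall in all, 0.28 kg, brass stubs 6 mm long at both x ends; origin at the centre of the underside, z up, x along its length; grip the cover across y (30 mm) or along x (48 mm); starts on the green mat (2 mm thick)
- white1: tested unit, may be absent: steel base 56 x 36 x 22 mm (x, y, z) carrying a white cover 48 x 30 x 40 mm, 62 mm tall in all, 0.28 kg, brass stubs 6 mm long at both x ends; origin at the centre of the underside, z up, x along its length; grip the cover across y (30 mm) or along x (48 mm); starts in a bay of the chamber
- red2: untested unit, may be absent: steel base 56 x 36 x 22 mm (x, y, z) carrying a red cover 48 x 30 x 40 mm, 62 mm tall in all, 0.28 kg, brass stubs 6 mm long at both x ends; origin at the centre of the underside, z up, x along its length; grip the cover across y (30 mm) or along x (48 mm); starts on the green mat (2 mm thick)
- white2: tested unit, may be absent: steel base 56 x 36 x 22 mm (x, y, z) carrying a white cover 48 x 30 x 40 mm, 62 mm tall in all, 0.28 kg, brass stubs 6 mm long at both x ends; origin at the centre of the underside, z up, x along its length; grip the cover across y (30 mm) or along x (48 mm); starts in a bay of the chamber
- wrench: bystander: steel wrench 150 mm long lying on the bench; origin under its middle
- screwdriver: bystander: screwdriver 170 mm long lying on the bench; origin under its middle
- jar: bystander: jar of spare parts 52 mm diameter, 70 mm tall; origin under its centre
- meter: bystander: yellow hand meter 150 x 75 x 35 mm; origin under its centre
- cup: bystander: grey plastic cup 64 mm diameter, 60 mm tall; origin under its centre
- fitting: bystander: brass and steel pipe fitting 28 mm diameter, 34 mm tall; origin under its centre
Not all that is in view belongs to the job. What is shaped like the red1 but purple is not meant.

How it is judged:
On the way, in this order (a step that is already met when the one before it is completed fails the run):
1. the stop is pressed down (value of joint stop_press above 0.0075 m), for 0.3 s.
2. the door is fully down (value of joint door above 2.25 rad), for 0.2 s.
3. every white unit stands in the tray and every red unit in a bay (((horizontal distance between red0 and bay0 below 0.012 m and z of red0 in the frame of bay0 between -0.004 and 0.004 m and angle between the x axis of red0 and the x axis of bay0, either way round below 0.3 rad) or (horizontal distance between red0 and bay1 below 0.012 m and z of red0 in the frame of bay1 between -0.004 and 0.004 m and angle between the x axis of red0 and the x axis of bay1, either way round below 0.3 rad) or (horizontal distance between red0 and bay2 below 0.012 m and z of red0 in the frame of bay2 between -0.004 and 0.004 m and angle between the x axis of red0 and the x axis of bay2, either way round below 0.3 rad)) and angle between each of red0, red1, red2's own z axis and vertical below 0.1 rad and linear speed of each of red0, red1, red2, white0, white1, white2 below 0.02 m/s and ((horizontal distance between red1 and bay0 below 0.012 m and z of red1 in the frame of bay0 between -0.004 and 0.004 m and angle between the x axis of red1 and the x axis of bay0, either way round below 0.3 rad) or (horizontal distance between red1 and bay1 below 0.012 m and z of red1 in the frame of bay1 between -0.004 and 0.004 m and angle between the x axis of red1 and the x axis of bay1, either way round below 0.3 rad) or (horizontal distance between red1 and bay2 below 0.012 m and z of red1 in the frame of bay2 between -0.004 and 0.004 m and angle between the x axis of red1 and the x axis of bay2, either way round below 0.3 rad)) and ((horizontal distance between red2 and bay0 below 0.012 m and z of red2 in the frame of bay0 between -0.004 and 0.004 m and angle between the x axis of red2 and the x axis of bay0, either way round below 0.3 rad) or (horizontal distance between red2 and bay1 below 0.012 m and z of red2 in the frame of bay1 between -0.004 and 0.004 m and angle between the x axis of red2 and the x axis of bay1, either way round below 0.3 rad) or (horizontal distance between red2 and bay2 below 0.012 m and z of red2 in the frame of bay2 between -0.004 and 0.004 m and angle between the x axis of red2 and the x axis of bay2, either way round below 0.3 rad)) and x of white0 in the frame of tray between -0.1 and 0.1 m and y of white0 in the frame of tray between -0.046 and 0.046 m and z of each of white0, white1, white2 in the frame of tray below 0.012 m and angle between each of white0, white1, white2's own z axis and vertical below 0.15 rad and x of white1 in the frame of tray between -0.1 and 0.1 m and y of white1 in the frame of tray between -0.046 and 0.046 m and x of white2 in the frame of tray between -0.1 and 0.1 m and y of white2 in the frame of tray between -0.046 and 0.046 m), for 0.2 s.
4. the door is shut (value of joint door below 0.06 rad), for 0.2 s.
5. the stop is turned back and up (value of joint stop_press below 0.002 m), for 0.2 s.
At the end, for the whole second after the job is handed in: every red unit present stands upright at rest on the floor of a bay, within 12 mm of its centre and within 0.3 rad of front to back; every white unit present stands upright on the floor of the tray; the door is shut (under 0.06 rad); the stop head is up (within 2 mm) (all of step 3 and value of joint door below 0.06 rad and value of joint stop_press below 0.002 m); the robot touches nothing.
It fails at once if the door is open (over 0.5 rad) while the stop is up (pressed less than 4 mm) (value of joint door above 0.5 rad and value of joint stop_press below 0.004 m).
It fails at once if a bystander is moved more than 40 mm (distance of any of wrench, screwdriver, jar, meter, cup, fitting from where it was at the start of the episode above 0.04 m).
Of red0, red1, red2 only 2 to 3 are there at a start; the rules pass over those that are not, and their reading is None.
Of white0, white1, white2 only 1 to 2 are there at a start; the rules pass over those that are not, and their reading is None.
At some moment in a run one of red0, red1, red2 may be knocked a few centimetres aside while the robot is not near it.
It also fails if it takes over 210 s, if anything falls off the work surface, if the arm or the gripper's body presses on something with over 40 N, if the wrist force passes 120 N, or if a joint passes its speed limit or range.

## Working session

There is one attempt and no reset: what is moved stays moved. The work goes in short steps, Python scripts to look and compute and a shell command to move; the robot and the scene stay as the last step left them, time stands still between calls to the robot, and variables do not carry over. Pictures are saved under pics/ and viewed, at most 14 in all, crops included, and the job is handed in when it is done.

```bash
mkdir -p pics
python3 - <<'E'
from plant import get_state, viewer, ctrl
import cv2
for c in("top","side"):
    cv2.imwrite(f"pics/{c}0.png",viewer.read_camera(c)); print(c,viewer.camera_params(c))
s=get_state();print(s, ctrl.pinch_z)
E
```

```text
top {'fov_y': 53.473277657987, 'cx': 318.8415710848668, 'cy': 240.30339998198403, 'xyz': array([ 0.28894094, -0.07121987,  1.47444702]), 'attitude': array([ 0.0670591 , -0.06352537, -0.70405088,  0.70411644])}
side {'fov_y': 48.58018630613859, 'cx': 319.9804144942858, 'cy': 236.04219805331746, 'xyz': array([0.11500287, 0.88355662, 1.07426979]), 'attitude': array([-0.07496205,  0.39056739,  0.89842188, -0.18621473])}
{'time': 0.1, 'qpos': array([ 1.00102165e+00,  2.87108699e-01,  1.57807290e+00,  4.60031641e-05,
        1.27859147e+00, -1.50015917e-01]), 'dq': array([ 5.26003948e-05, -3.22535355e-03, -2.20028227e-03,  1.35245143e-03,
        1.54389642e-03, -1.88196672e-03]), 'joint_efforts': array([-4.58326995e-04, -4.07293081e+01, -2.93699867e+01, -2.00419408e-04,
        3.36440709e-03, -2.66882000e-05]), 'eef_pos': array([0.27473066, 0.61589603, 0.23004151]), 'tcp_rot': array([ 2.08348307e-01,  9.78054085e-01, -1.01260651e-03, -4.04553531e-04]), 'contact_force': array([ 0.38203362, -0.10226715, -0.65260373]), 'wrist_torque': array([0.00552221, 0.03658766, 0.00856562]), 'finger_force': 0.0, 'opening': 1.0006754027902485} 0.0187
```

View pics/top0.png

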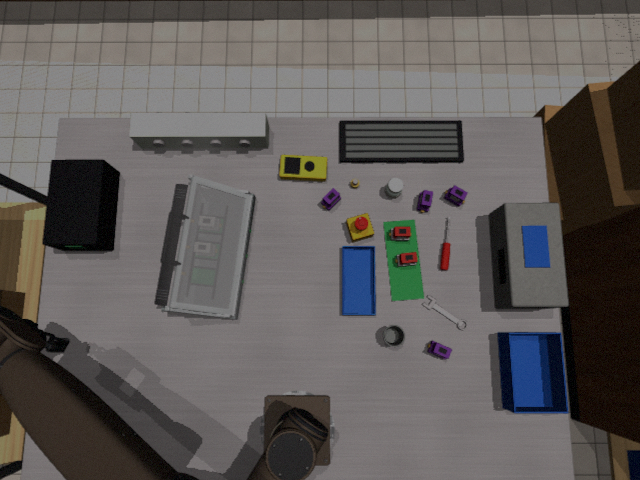

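View pics/side0.png

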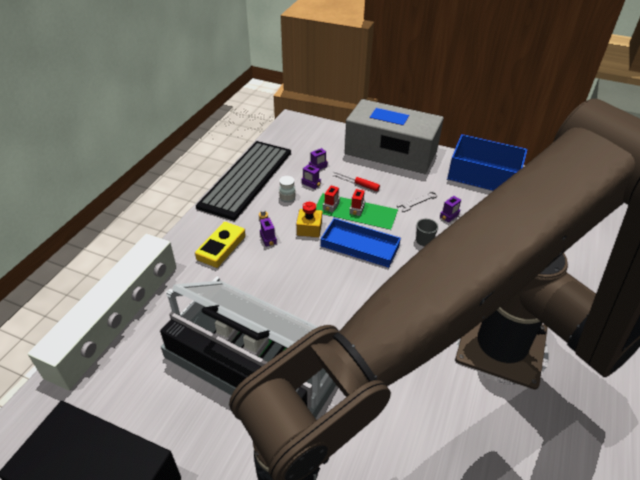

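The top view shows the chamber at (208,247), its door hinge side to the right and whites at (208,222) and (205,248). The stop is at (361,225), the tray at (358,281), and reds at (402,233) and (408,259) on the mat. The side view shows the same layout, with the arm hiding part of the chamber.

Could be mistaken:
- **Reds:** the purple look-alikes at (331,199), (425,200), (456,195) and (440,350) are not meant. I choose the two red ones on the mat.
- **Tray:** the deeper bin at (532,372) is too large. I choose (358,281).
- **Stop:** the yellow meter at (303,167) is not it. I choose (361,225).

```bash
cat > h.py <<'E'
from plant import get_state, viewer, sign_off, ctrl
import numpy as np, cv2
from scipy.spatial.transform import Rotation as R
def cam(c):
    p=viewer.camera_params(c); f=240/np.tan(np.radians(p["fov_y"])/2)
    return f,p["cx"],p["cy"],np.array(p["xyz"]),R.from_quat(p["attitude"]).as_matrix()
def ray(c,u,v):
    f,cx,cy,o,M=cam(c); return o,M@np.array([(u-cx)/f,-(v-cy)/f,-1])
def at(c,u,v,z):
    o,d=ray(c,u,v); return (o+d*(z-o[2])/d[2])
def proj(c,P):
    f,cx,cy,o,M=cam(c); q=(np.atleast_2d(P)-o)@M
    return np.c_[cx+f*q[:,0]/-q[:,2], cy-f*q[:,1]/-q[:,2]]
def pin(c,n):
    return [(round(d["confidence"],2),d["xy"][0]*640,d["xy"][1]*480) for d in viewer.pinpoint(c,n)]
def quad(c,n,z,k=0):
    "min-area rect of a mask at height z: centre, long-axis angle deg, sizes"
    r=viewer.outline_of(c,n); out=[]
    for d in r:
        m=np.argwhere(d["mask"]); W=np.array([at(c,u,v,z)[:2] for v,u in m]).astype(np.float32)
        (x,y),(w,h),a=cv2.minAreaRect(W*1000)
        if w<h:w,h,a=h,w,a+90
        out.append((round(d["confidence"],2),round(x),round(y),round(w),round(h),round(a,1)))
    return out
def tool():
    s=get_state(); M=R.from_quat(s["tcp_rot"]).as_matrix(); return s,M
def go(p,yaw=None):
    """remaining shift in tool axes to TCP point p; yaw = world dir (deg) wanted for tool y (mod 180)"""
    s,M=tool(); d=M.T@(np.array(p)-s["eef_pos"]); print("t",round(s["time"],2),"tcp",s["eef_pos"].round(4),"F",s["contact_force"].round(1),"open",round(s["opening"]*85.4,1),"finger",round(s["finger_force"],1),"q6",s["qpos"][5].round(2))
    cur=np.degrees(np.arctan2(M[1,1],M[0,1])); print("shift",d.round(4),"tooly yaw",cur.round(2), "zaxis",M[:,2].round(3))
    if yaw is not None:
        e=(yaw-cur+90)%180-90; print("spin (tool z down => minus world):",round(-e,2))
        M2=R.from_euler('z',e,degrees=True).as_matrix()@M; print("shift after spin",(M2.T@(np.array(p)-s["eef_pos"])).round(4))
E
python3 - <<'E'
from h import *
H=dict(bay0=.045,bay1=.045,bay2=.045,door_bar=.213,stop_top=.098,tray=0,red0=.002,white0=.045,chamber=0)
for c in("top","side"):
    img=viewer.read_camera(c)
    for n,z in H.items():
        for k,u,v in pin(c,n):
            if k>.3: print(c,n,k,round(u,1),round(v,1),at(c,u,v,z).round(4))
    if c=="top": big=cv2.resize(img[140:330,150:470],None,fx=2.5,fy=2.5,interpolation=cv2.INTER_CUBIC); cv2.imwrite("pics/crop1.png",big)
E
```

```text
top door_bar 0.78 165.7 236.6 [0.5353 0.349  0.213 ]
top stop_top 0.61 362.1 222.8 [ 0.599  -0.1922  0.098 ]
top stop_top 0.48 403.7 263.2 [ 0.4786 -0.3113  0.098 ]
top tray 0.63 356.2 283.6 [ 0.4285 -0.1795  0.    ]
top red0 0.86 437.2 345.3 [ 0.2421 -0.4209  0.002 ]
top red0 0.82 449.8 194.2 [ 0.7142 -0.4824  0.002 ]
top red0 0.69 403.4 261.1 [ 0.4983 -0.3273  0.002 ]
top red0 0.55 423.2 202.1 [ 0.6883 -0.3965  0.002 ]
top red0 0.55 328.1 198.8 [ 0.6993 -0.0934  0.002 ]
side bay0 0.95 225.8 331.5 [0.611  0.2634 0.045 ]
side bay0 0.75 287.3 361.9 [0.4408 0.2811 0.045 ]
side bay0 0.73 257.3 346.9 [0.522  0.2723 0.045 ]
side bay1 0.95 225.8 331.5 [0.611  0.2634 0.045 ]
side bay1 0.75 287.3 361.9 [0.4408 0.2811 0.045 ]
side bay1 0.73 257.3 346.9 [0.522  0.2723 0.045 ]
side bay2 0.95 225.8 331.5 [0.611  0.2634 0.045 ]
side bay2 0.75 287.3 361.9 [0.4408 0.2811 0.045 ]
side bay2 0.73 257.3 346.9 [0.522  0.2723 0.045 ]
side door_bar 0.68 231.5 323.3 [0.5299 0.3425 0.213 ]
side stop_top 0.49 312.4 201.3 [ 0.5927 -0.2046  0.098 ]
side stop_top 0.48 220.5 245.6 [0.7398 0.0607 0.098 ]
side tray 0.64 358.7 245.3 [ 0.4368 -0.1847  0.    ]
side red0 0.82 327.5 206.8 [ 0.5856 -0.3061  0.002 ]
side red0 0.81 449.0 216.1 [ 0.2256 -0.4168  0.002 ]
side red0 0.68 266.4 240.3 [ 0.6905 -0.0935  0.002 ]
side red0 0.56 358.5 210.4 [ 0.4905 -0.3292  0.002 ]
side red0 0.5 314.7 165.0 [ 0.7115 -0.4944  0.002 ]
side white0 0.92 253.4 347.8 [0.5291 0.2781 0.045 ]
side white0 0.68 310.8 203.0 [ 0.6199 -0.2544  0.045 ]
side chamber 0.69 284.8 327.8 [0.5039 0.1677 0.    ]
```

View pics/crop1.png

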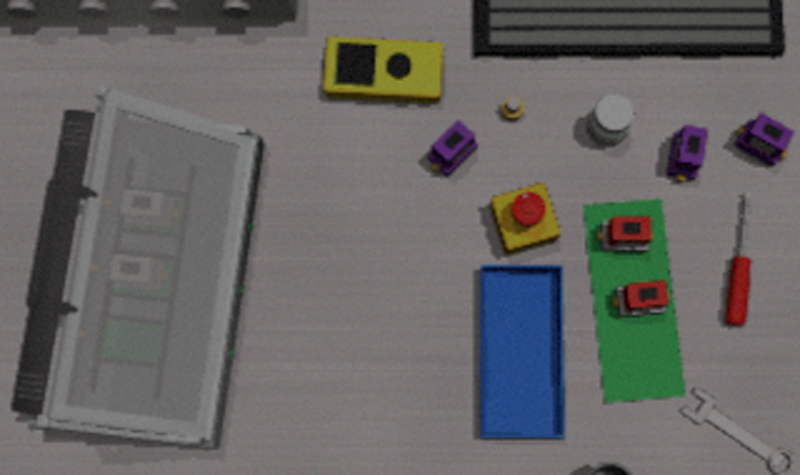

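The crop shows two reds at crop (628,233) and (643,297), and two whites behind the clear door at (150,208) and (133,270), with the third bay at (132,338) empty. The stop head is at crop (529,209). I'll refine these by colour in both views.

```bash
cat >> h.py <<'E'
def blobs(c,col,z,box=None,amin=25,save=None):
    "colour blobs -> (u,v,area, world rect mm at height z)"
    img=viewer.read_camera(c); hs=cv2.cvtColor(img,cv2.COLOR_BGR2HSV); h,s,v=[hs[...,i].astype(int) for i in range(3)]
    m={"red":((h<8)|(h>172))&(s>140)&(v>60),"blue":(h>100)&(h<118)&(s>120)&(v>50),"yellow":(h>18)&(h<32)&(s>140)&(v>60),"green":(h>55)&(h<80)&(s>60)&(v>40)}[col].astype(np.uint8)
    if box: 
        k=np.zeros_like(m);k[box[1]:box[3],box[0]:box[2]]=1;m*=k
    n,l,st,ce=cv2.connectedComponentsWithStats(m); o=[]
    for i in range(1,n):
        if st[i,4]<amin: continue
        pt=np.argwhere(l==i); W=np.array([at(c,b,a,z)[:2] for a,b in pt],np.float32)*1000
        (x,y),(w,hh),a=cv2.minAreaRect(W)
        if w<hh:w,hh,a=hh,w,a+90
        print(c,col,"px",ce[i].round(1),st[i,4],"mean",W.mean(0).round(1),"rect c",round(x,1),round(y,1),"size",round(w),round(hh),"ang",round(a,1))
E
python3 - <<'E'
from h import *
for c in("top","side"):
    blobs(c,"red",.085); blobs(c,"red",.062); blobs(c,"blue",.032,amin=150); blobs(c,"green",.002,amin=150)
E
```

```text
top red px [360.9 223.3] 130 mean [ 600.6 -189.8] rect c 601.4 -190.0 size 37 36 ang 180.0
top red px [401.7 231.1] 113 mean [ 576.8 -310.6] rect c 577.0 -310.3 size 45 24 ang 90.0
top red px [445.1 256. ] 198 mean [ 501.9 -436. ] rect c 502.3 -435.8 size 80 22 ang 172.1
top red px [408.2 257.5] 119 mean [ 497.3 -327.4] rect c 497.5 -327.6 size 45 29 ang 95.8
top red px [361.  223.2] 129 mean [ 605.9 -191.9] rect c 606.6 -192.0 size 37 37 ang 180.0
top red px [401.6 231.1] 114 mean [ 581.5 -314.5] rect c 581.7 -314.3 size 46 25 ang 90.0
top red px [445.  256.1] 199 mean [ 504.9 -441.9] rect c 505.9 -442.0 size 81 23 ang 170.3
top red px [408.3 257.5] 120 mean [ 500.6 -331.8] rect c 501.0 -332.1 size 47 29 ang 95.2
top blue px [535.5 246. ] 1019 mean [ 540.9 -728.4] rect c 541.3 -728.3 size 125 76 ang 0.1Traceback (most recent call last):
  File "<stdin>", line 3, in <module>
  File "h.py", line 43, in blobs
    pt=np.argwhere(l==i); W=np.array([at(c,b,a,z)[:2] for a,b in pt],np.float32)*1000
                                      ~~^^^^^^^^^
  File "h.py", line 10, in at
    o,d=ray(c,u,v); return (o+d*(z-o[2])/d[2])
        ~~~^^^^^^^
  File "h.py", line 8, in ray
    f,cx,cy,o,M=cam(c); return o,M@np.array([(u-cx)/f,-(v-cy)/f,-1])
                ~~~^^^
  File "h.py", line 5, in cam
    p=viewer.camera_params(c); f=240/np.tan(np.radians(p["fov_y"])/2)
ValueError: time passes only in moves, steps and waits
```

```bash
sed -i 's/^def cam(c):/import functools\n@functools.lru_cache(None)\ndef cam(c):/' h.py
python3 - <<'E'
from h import *
blobs("top","blue",.032,amin=150); blobs("top","green",.002,amin=150); blobs("top","yellow",.05)
c="side"
blobs(c,"red",.085); blobs(c,"red",.062); blobs(c,"blue",.032,amin=150); blobs(c,"green",.002,amin=150)
E
```

```text
top blue px [535.5 246. ] 1020 mean [ 540.8 -728.3] rect c 541.3 -728.3 size 125 76 ang 0.0
top blue px [358. 281.] 2234 mean [ 433.8 -182.7] rect c 437.6 -183.9 size 207 99 ang 179.5
top blue px [531.7 371.1] 3126 mean [ 170.1 -686.3] rect c 168.7 -703.2 size 226 156 ang 0.1
top green px [402.9 264.3] 1982 mean [ 489.  -325.5] rect c 504.2 -325.9 size 250 100 ang 4.8
top yellow px [305.7 167.1] 724 mean [788.9 -22.7] rect c 790.7 -13.6 size 147 73 ang 87.0
top yellow px [359.4 227.7] 338 mean [ 594.8 -187.8] rect c 599.3 -188.9 size 69 68 ang 17.0
side red px [366.8 183.6] 169 mean [ 481.8 -364. ] rect c 482.1 -364.5 size 82 33 ang 171.4
side red px [330.6 194.7] 164 mean [ 562.3 -269.6] rect c 563.7 -269.5 size 86 33 ang 100.2
side red px [357.1 198.3] 163 mean [ 484.3 -285.6] rect c 485.4 -286.3 size 85 30 ang 101.0
side red px [309.  207.1] 123 mean [ 597.5 -191.2] rect c 596.8 -189.8 size 49 35 ang 113.9
side red px [366.8 183.6] 169 mean [ 490.3 -393. ] rect c 490.6 -393.5 size 84 34 ang 171.4
side red px [330.6 194.7] 163 mean [ 572.6 -296.4] rect c 574.1 -296.3 size 88 34 ang 100.2
side red px [357.1 198.4] 164 mean [ 492.8 -312.5] rect c 493.8 -312.9 size 88 30 ang 101.0
side red px [309. 207.] 122 mean [ 608.8 -216.4] rect c 608.1 -214.7 size 50 36 ang 113.5
side blue px [389.2 116. ] 379 mean [ 563.9 -861.2] rect c 564.4 -861.6 size 133 78 ang 179.7
side blue px [484.6 161.7] 3010 mean [ 177.  -710.4] rect c 171.4 -706.8 size 289 234 ang 89.9
side blue px [360.2 242. ] 2258 mean [ 428.8 -167.7] rect c 431.2 -169.1 size 214 126 ang 179.1
side green px [361.6 212.8] 1232 mean [ 478.3 -322.4] rect c 500.9 -325.6 size 249 100 ang 4.7
```

```bash
python3 -m handwheel '[[[0,0,0,-0.04,0],[0,0,0,-0.03,0]]]'; python3 -c "
from h import *
go([.599,-.189,.30],0)"
```

```text
time: 1.77
eef_pos: [0.2746, 0.6156, 0.3002]
tcp_rot: [0.208, 0.978, -0.002, -0.001]
contact_force: [-0.0, 0.1, 1.2]
opening: 0.746
finger_force: 0.0
t 1.77 tcp [0.2746 0.6156 0.3002] F [-0.   0.1  1.2] open 63.7 finger 0.0 q6 -0.15
shift [-0.6242 -0.6025  0.0025] tooly yaw 65.95 zaxis [-0.002 -0.004 -1.   ]
spin (tool z down => minus world): 65.95
shift after spin [-0.8046  0.3244 -0.0018]
```

```bash
for i in 1 ; do python3 -m handwheel '[[[0,-0.028,-0.027,0,0],[0,-0.028,-0.027,0,0],[0,-0.028,-0.027,0,0],[0,-0.028,-0.027,0,0],[0,-0.028,-0.027,0,0],[0,-0.028,-0.027,0,0],[0,-0.028,-0.027,0,0],[0,-0.028,-0.027,0,0],[0,-0.028,-0.027,0,0],[0,-0.028,-0.027,0,0],[0,-0.028,-0.027,0,0],[0,-0.028,-0.027,0,0]]]';python3 -m handwheel '[[[0,-0.028,-0.027,0,0],[0,-0.028,-0.027,0,0],[0,-0.028,-0.027,0,0],[0,-0.028,-0.027,0,0],[0,-0.028,-0.027,0,0],[0,-0.028,-0.027,0,0],[0,-0.028,-0.027,0,0],[0,-0.028,-0.027,0,0],[0,-0.028,-0.027,0,0],[0,-0.028,-0.027,0,0]]]'; done; python3 -c "
from h import *
go([.599,-.189,.13])"
```

```text
time: 2.77
eef_pos: [0.4501, 0.1818, 0.3017]
tcp_rot: [0.208, 0.978, 0.0, 0.001]
contact_force: [1.8, -0.1, -0.6]
opening: 0.003
finger_force: 0.0
time: 3.6
eef_pos: [0.5959, -0.1791, 0.3014]
tcp_rot: [0.209, 0.978, 0.0, 0.0]
contact_force: [0.2, 0.0, 0.2]
opening: 0.001
finger_force: 0.0
t 3.6 tcp [ 0.5959 -0.1791  0.3014] F [0.2 0.  0.2] open 0.1 finger 0.0 q6 -1.61
shift [-0.0068 -0.0078  0.1714] tooly yaw 65.93 zaxis [ 0. -0. -1.]
```

Good tracking. Next I move down to z 0.105 and check the alignment.

```bash
python3 -m handwheel '[[[0,-0.006,-0.006,0.04,0],[0,0,0,0.04,0],[0,0,0,0.04,0],[0,0,0,0.04,0],[0,0,0,0.02,0],[0,0,0,0.012,0],[0,0,0,0,0]]]'
python3 - <<'E'
from h import *
go([.599,-.189,.088])
for c in("top","side"):
    im=viewer.read_camera(c); t=proj(c,get_state()["eef_pos"])[0]; print(c,t)
    x,y=int(t[0]),int(t[1]); im=cv2.resize(im[y-50:y+50,x-66:x+66],None,fx=3,fy=3,interpolation=cv2.INTER_CUBIC); cv2.circle(im,(200,150),3,(255,0,255),1)
    globals()[c]=im
cv2.imwrite("pics/press.png",np.hstack([top,side]))
E
```

```text
time: 4.18
eef_pos: [0.5966, -0.1842, 0.1058]
tcp_rot: [0.208, 0.978, 0.001, -0.003]
contact_force: [-0.4, 0.1, -0.0]
opening: 0.002
finger_force: 0.0
t 4.18 tcp [ 0.5966 -0.1842  0.1058] F [-0.4  0.1 -0. ] open 0.2 finger 0.0 q6 -1.61
shift [-0.0042 -0.0035  0.0178] tooly yaw 65.94 zaxis [-0.006  0.003 -1.   ]
top [359.91606827 222.29740564]
side [307.5263971  201.18899286]
```

View pics/press.png

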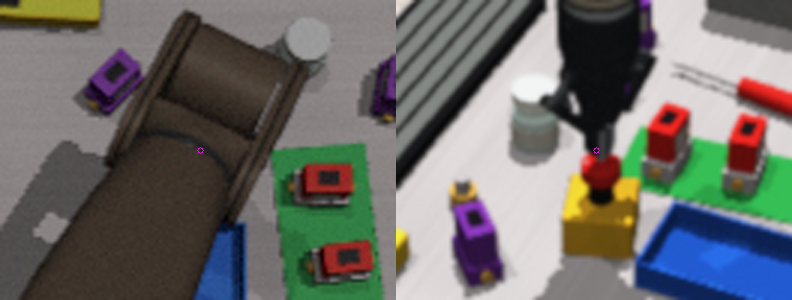

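In the side view the shut fingertips sit right over the red head, at panel pixel (200,150). The top view is blocked by the arm. Pressing now.

```bash
python3 -m handwheel '[[[0,-0.004,-0.003,0.003,0],[0,0,0,0.004,0],[0,0,0,0.004,0],[0,0,0,0.004,0],[0,0,0,0.003,0],[0,0,0,0.002,0],[0,0,0,0,0],[0,0,0,0,0],[0,0,0,0,0],[0,0,0,0,0],[0,0,0,0,0]]]'; python3 -c "
from h import *
go([.599,-.189,.087])"
```

```text
time: 5.2
eef_pos: [0.602, -0.19, 0.0912]
tcp_rot: [0.208, 0.978, -0.001, 0.001]
contact_force: [0.2, 0.1, 5.0]
opening: 0.003
finger_force: 2.5
t 5.2 tcp [ 0.602  -0.19    0.0912] F [0.2 0.1 5. ] open 0.2 finger 2.5 q6 -1.62
shift [ 0.0032 -0.0003  0.0042] tooly yaw 65.96 zaxis [ 0.003 -0.002 -1.   ]
```

```bash
python3 -m handwheel '[[[0,-0.003,0,0.003,0],[0,0,0,0.002,0],[0,0,0,0.001,0],[0,0,0,0,0],[0,0,0,0,0]]]';python3 -m handwheel '[[[0,0,0,0.002,0],[0,0,0,0.002,0],[0,0,0,0,0],[0,0,0,0,0]]]'
```

```text
time: 5.62
eef_pos: [0.604, -0.1908, 0.0878]
tcp_rot: [0.208, 0.978, -0.0, -0.0]
contact_force: [-8.0, 2.6, 16.9]
opening: 0.0
finger_force: 8.5
time: 5.95
eef_pos: [0.6042, -0.1908, 0.0876]
tcp_rot: [0.208, 0.978, -0.0, -0.001]
contact_force: [-14.6, 6.0, 31.6]
opening: 0.003
finger_force: 15.7
```

```bash
python3 -m handwheel '[[[0,0,0,-0.008,0],[0,0,0,-0.03,0],[0.085,0,0,-0.04,0],[0.085,0,0,-0.04,0],[0.085,0,0,-0.04,0],[0.085,0,0,-0.04,0],[0.085,0,0,-0.02,0]]]'; python3 -c "
from h import *
go([.531,.344,.30],84)"
```

```text
time: 6.53
eef_pos: [0.6052, -0.1912, 0.3043]
tcp_rot: [0.208, 0.978, -0.001, 0.004]
contact_force: [0.2, -1.2, 1.2]
opening: 0.711
finger_force: 0.0
t 6.53 tcp [ 0.6052 -0.1912  0.3043] F [ 0.2 -1.2  1.2] open 60.7 finger 0.0 q6 -1.62
shift [0.2858 0.4586 0.0015] tooly yaw 65.96 zaxis [ 0.008 -0.004 -1.   ]
spin (tool z down => minus world): -18.04
shift after spin [0.1297 0.5245 0.0029]
```

```bash
python3 -m handwheel '[[[0.085,0,0,0,-6],[0.085,0,0,0,-6],[0.085,0,0,0,-6],[0.085,0.009,0.036,0,0],[0.085,0.009,0.036,0,0],[0.085,0.009,0.036,0,0],[0.085,0.009,0.036,0,0],[0.085,0.009,0.036,0,0],[0.085,0.009,0.036,0,0],[0.085,0.009,0.036,0,0],[0.085,0.009,0.036,0,0],[0.085,0.009,0.036,0,0]]]' 30; python3 -m handwheel '[[[0.085,0.009,0.036,0,0],[0.085,0.009,0.036,0,0],[0.085,0.009,0.036,0,0],[0.085,0.009,0.036,0,0],[0.085,0.009,0.036,0,0],[0.085,0,0,0,0],[0.085,0,0,0,0]]]'
python3 - <<'E'
from h import *
for c in("top","side"):
    im=viewer.read_camera(c); cv2.imwrite(f"pics/{c}2.png",im)
    blobs(c,"red",.085)
    for n in("door_bar",): print(c,[(k,u,v,at(c,u,v,.213).round(4)) for k,u,v in pin(c,n)])
go([.531,.344,.197],84)
E
```

```text
time: 7.53
eef_pos: [0.5566, 0.1419, 0.2974]
tcp_rot: [0.053, 0.999, 0.0, 0.0]
contact_force: [0.8, 0.2, -0.7]
opening: 0.999
finger_force: 0.0
time: 8.12
eef_pos: [0.5307, 0.3256, 0.2969]
tcp_rot: [0.051, 0.999, -0.0, -0.0]
contact_force: [-0.3, -1.3, -0.5]
opening: 0.994
finger_force: 0.0
top red px [360.7 224. ] 127 mean [ 598.5 -189.1] rect c 598.4 -189.9 size 37 36 ang 180.0
top red px [401.5 231.1] 116 mean [ 576.7 -310.1] rect c 577.0 -310.2 size 45 24 ang 90.0
top red px [445.  256.2] 204 mean [ 501.2 -435.6] rect c 502.1 -435.8 size 80 23 ang 171.1
top red px [408.2 257.6] 120 mean [ 497.  -327.2] rect c 497.4 -327.6 size 45 29 ang 95.2
top [(0.67, 166.91199999999998, 237.312, array([0.5333, 0.3456, 0.213 ]))]
side red px [356.2 203.6] 64 mean [ 478.2 -261.3] rect c 478.9 -261.8 size 33 23 ang 110.6
side red px [309.1 209.6] 121 mean [ 592.7 -181.3] rect c 593.2 -181.6 size 49 35 ang 113.9
side [(0.91, 232.0, 322.8, array([0.5296, 0.341 , 0.213 ]))]
t 8.42 tcp [0.532  0.3226 0.2974] F [0.4 0.2 0.2] open 84.7 finger 0.0 q6 -1.08
shift [0.0033 0.0212 0.1004] tooly yaw 83.83 zaxis [ 0. -0. -1.]
spin (tool z down => minus world): -0.17
shift after spin [0.0033 0.0212 0.1004]
```

View pics/side2.png

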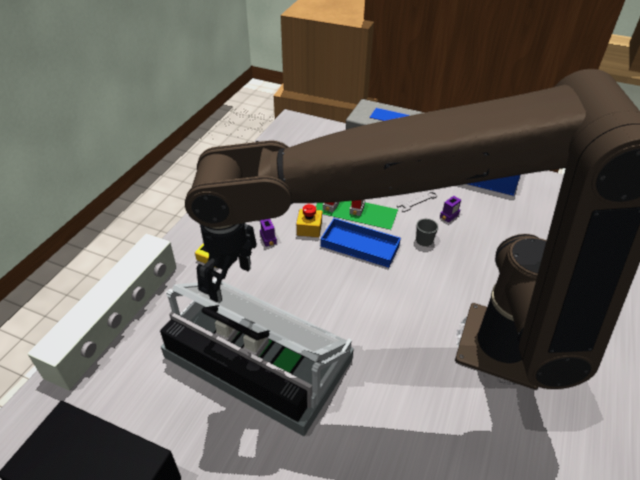

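The side view shows the gripper open above the bar at (232,323). The stop head has dropped from row 207 to 209.6, so it is pressed. Next I grip the bar.

```bash
python3 -m handwheel '[[[0.085,0.003,0.021,0.02,0],[0.085,0,0,0.03,0],[0.085,0,0,0.03,0],[0.085,0,0,0.02,0],[0.085,0,0,0,0],[0,0,0,0,0],[0,0,0,0,0],[0,0,0,0,0],[0,0,0,0,0],[0,0,0,0,0],[0,0,0,0,0],[0,0,0,0,0]]]' 40; python3 -m handwheel '[[[0,0,0,0,0],[0,0,0,0,0],[0,0,0,0,0],[0,0,0,0,0],[0,0,0,0,0]]]';python3 -c "
from h import *
go([.531,.344,.197],84)"
```

```text
time: 9.42
eef_pos: [0.5312, 0.3453, 0.1984]
tcp_rot: [0.053, 0.999, 0.0, 0.001]
contact_force: [0.5, -0.3, 1.6]
opening: 0.145
finger_force: 38.9
time: 9.83
eef_pos: [0.5313, 0.3455, 0.1981]
tcp_rot: [0.053, 0.999, 0.001, 0.001]
contact_force: [1.8, 2.1, 3.1]
opening: 0.149
finger_force: 39.1
t 9.83 tcp [0.5313 0.3455 0.1981] F [1.8 2.1 3.1] open 12.7 finger 39.1 q6 -1.05
shift [ 0.0001 -0.0016  0.0011] tooly yaw 83.94 zaxis [ 0.002  0.001 -1.   ]
spin (tool z down => minus world): -0.06
shift after spin [ 0.0001 -0.0016  0.0011]
```

```bash
python3 -m handwheel '[[[0,0,-0.0193,-0.0204,0],[0,0,-0.0217,-0.0179,0],[0,0,-0.0237,-0.0151,0],[0,0,0,0,0]]]'; python3 -m handwheel '[[[0,0,-0.0253,-0.0121,0],[0,0,-0.0267,-0.0089,0],[0,0,-0.0275,-0.0056,0],[0,0,-0.028,-0.0022,0],[0,0,-0.028,0.0013,0],[0,0,-0.0277,0.0046,0]]]'
```

```text
time: 10.17
eef_pos: [0.5235, 0.2798, 0.254]
tcp_rot: [0.054, 0.999, 0.001, 0.0]
contact_force: [-4.7, 4.0, 7.5]
opening: 0.144
finger_force: 41.9
time: 10.67
eef_pos: [0.5051, 0.1192, 0.2747]
tcp_rot: [0.053, 0.999, 0.002, -0.002]
contact_force: [-4.3, 0.1, 8.4]
opening: 0.148
finger_force: 43.2
```

```bash
python3 -c "
from h import *
go([.531,.344,.197],84)"; python3 -m handwheel '[[[0,0,-0.027,0.008,0],[0,0,-0.0257,0.0112,0],[0,0,-0.0242,0.0142,0],[0,0,-0.0223,0.0171,0],[0,0,-0.02,0.0197,0],[0,0,-0.0175,0.022,0]]]'; python3 -m handwheel '[[[0,0,-0.0147,0.0239,0],[0,0,-0.0116,0.0256,0],[0,0,-0.0085,0.0268,0],[0,0,-0.0051,0.0276,0],[0,0,-0.0017,0.028,0],[0,0,0,0.003,0],[0,0,0,0,0],[0,0,0,0,0],[0,0,0,0,0]]]'; python3 -c "
from h import *
go([.487,-.061,.05],84)"
```

```text
t 10.67 tcp [0.5051 0.1192 0.2747] F [-4.3  0.1  8.4] open 12.6 finger 43.2 q6 -1.43
shift [-0.0025  0.2261  0.0784] tooly yaw 83.98 zaxis [-0.003  0.004 -1.   ]
spin (tool z down => minus world): -0.02
shift after spin [-0.0025  0.2261  0.0784]
time: 11.17
eef_pos: [0.4898, -0.0176, 0.1794]
tcp_rot: [0.053, 0.999, 0.001, -0.003]
contact_force: [-3.2, 1.9, 0.9]
opening: 0.146
finger_force: 43.1
time: 11.92
eef_pos: [0.4866, -0.0575, 0.0448]
tcp_rot: [0.053, 0.999, 0.001, -0.001]
contact_force: [1.3, 4.2, -3.6]
opening: 0.148
finger_force: 48.4
t 11.92 tcp [ 0.4866 -0.0575  0.0448] F [ 1.3  4.2 -3.6] open 12.6 finger 48.4 q6 -1.79
shift [-0.0007 -0.0034 -0.0052] tooly yaw 83.92 zaxis [-0.003  0.002 -1.   ]
spin (tool z down => minus world): -0.08
shift after spin [-0.0007 -0.0034 -0.0052]
```

```bash
python3 -m handwheel '[[[0.028,0,0,0,0],[0.028,0,0,0,0],[0.028,0,0,-0.03,0],[0.028,0,0,-0.04,0],[0.06,0,0,-0.04,0],[0.085,0,0,-0.04,0],[0.085,0,0,-0.04,0],[0.085,0.04,0,-0.03,0],[0.085,0.04,0,0,0],[0.085,0,0,0,0]]]'
python3 - <<'E'
from h import *
for c in("top","side"):
    im=viewer.read_camera(c); cv2.imwrite(f"pics/{c}3.png",im)
    for n,z in dict(bay0=.045,white0=.045,chamber=0,door_bar=.065,tray=0).items(): print(c,n,[(k,round(u),round(v),at(c,u,v,z)[:2].round(4)) for k,u,v in pin(c,n) if k>.3])
E
```

```text
time: 12.75
eef_pos: [0.4107, -0.0505, 0.2629]
tcp_rot: [0.053, 0.999, -0.001, 0.001]
contact_force: [-0.4, 0.4, -1.6]
opening: 0.993
finger_force: 0.0
top bay0 [(0.9, 210, 225, array([0.6053, 0.271 ])), (0.88, 207, 247, array([0.5363, 0.2756])), (0.86, 203, 273, array([0.4549, 0.2858]))]
top white0 [(0.77, 209, 224, array([0.6059, 0.2738])), (0.68, 390, 334, array([ 0.2764, -0.272 ]))]
top chamber []
top door_bar []
top tray [(0.83, 358, 283, array([ 0.4294, -0.1845])), (0.46, 212, 228, array([0.6049, 0.2744]))]
side bay0 [(0.98, 258, 348, array([0.5186, 0.2738])), (0.84, 284, 361, array([0.4493, 0.2819])), (0.63, 228, 332, array([0.6042, 0.2634])), (0.54, 359, 210, array([ 0.4748, -0.2804])), (0.42, 289, 197, array([ 0.6925, -0.2563])), (0.4, 254, 347, array([0.529 , 0.2742]))]
side white0 [(0.75, 254, 349, array([0.5277, 0.28  ])), (0.58, 228, 336, array([0.6004, 0.2731]))]
side chamber [(0.63, 282, 328, array([0.5087, 0.1711]))]
side door_bar [(0.62, 327, 252, array([ 0.4862, -0.0621]))]
side tray [(0.91, 361, 248, array([ 0.4286, -0.1778])), (0.69, 261, 217, array([ 0.7535, -0.1792]))]
```

View pics/top3.png

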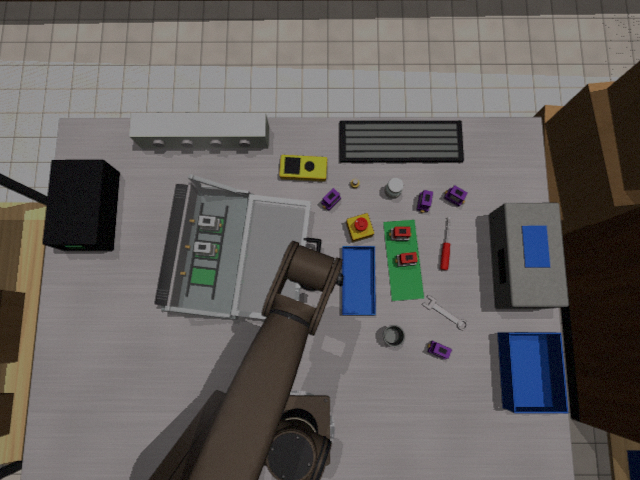

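The door is down level, the whites are at (209,224) and (206,248), and the green pad at (204,276) is free. Refining the bays and whites.

Run:
```python
from h import *
blobs("top","green",.045,box=(160,180,240,310),amin=15); blobs("side","green",.045,box=(150,280,340,420),amin=15)
im=cv2.imread("pics/top3.png"); a=cv2.resize(im[195:300,170:270],None,fx=5,fy=5,interpolation=cv2.INTER_CUBIC)
# predicted bay outlines
def draw(c,img,off,s,cen,th):
    x=np.array([np.cos(th),np.sin(th),0]);y=np.array([-x[1],x[0],0])
    for k in(-1,0,1):
        b=np.array(cen)+k*.08*y
        P=np.array([b+i*.036*x+j*.023*y for i,j in((1,1),(1,-1),(-1,-1),(-1,1))])
        q=((proj(c,P)-off)*s).astype(int); cv2.polylines(img,[q],True,(255,0,255),1)
cen=[.5285,.275,.045];th=np.radians(84)
draw("top",a,[170,195],5,cen,th)
im=cv2.imread("pics/side3.png"); b=cv2.resize(im[300:400,200:310],None,fx=5,fy=5,interpolation=cv2.INTER_CUBIC); draw("side",b,[200,300],5,cen,th)
b=cv2.resize(b,(300,273));cv2.imwrite("pics/bays.png",np.hstack([a,np.vstack([b,np.zeros((a.shape[0]-273,300,3),np.uint8)])]))
```

```text
top green px [222.  221.3] 18 mean [615.9 234.2] rect c 615.3 233.1 size 20 9 ang 20.0
top green px [218.7 230.5] 23 mean [587.  243.1] rect c 584.5 246.1 size 32 14 ang 120.1
top green px [211.8 253.2] 71 mean [516.7 261.5] rect c 523.4 276.2 size 72 43 ang 90.0
top green px [202.9 276. ] 375 mean [447.  285.4] rect c 447.3 285.4 size 72 48 ang 82.9
side green px [266.9 345.4] 48 mean [503.5 259.6] rect c 504.2 264.6 size 50 10 ang 87.3
side green px [287.1 359.5] 443 mean [444.1 275.3] rect c 444.0 274.8 size 56 48 ang 83.2
```

View pics/bays.png

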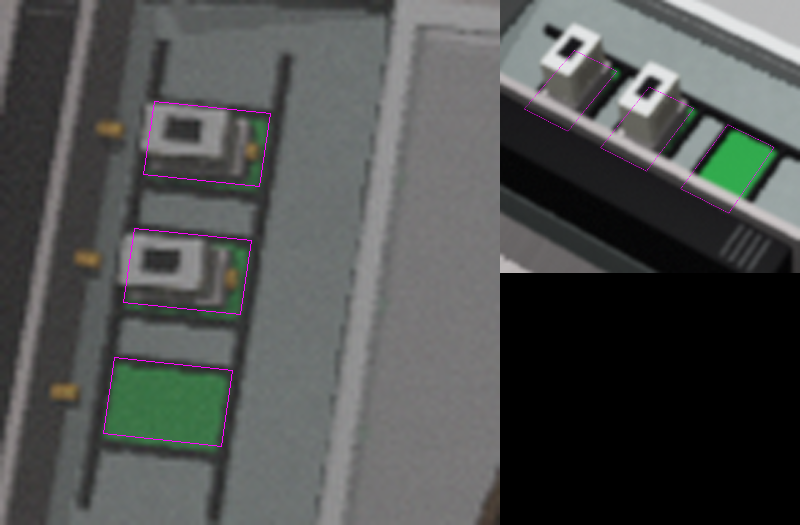

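The predicted bay outlines, in magenta, fit the pads. The free pad sits slightly left of its outline, so I use angle 83° and shift it. White cover tops are at crop (185,130) and (161,261).

Run:
```python
from h import *
for u,v in((207,221),(202.2,247.2)): print(at("top",u,v,.107).round(4))
for u,v in ((226.5,317.5),(255.2,331)): print(at("side",u,v,.107).round(4))
go([.60,.27,.26],-7)
```

```text
[0.6027 0.2652 0.107 ]
[0.5244 0.2758 0.107 ]
[0.5996 0.2662 0.107 ]
[0.5218 0.2734 0.107 ]
t 13.45 tcp [ 0.4152 -0.0512  0.2613] F [-0.7  0.3 -0.8] open 84.7 finger 0.0 q6 -1.83
shift [-0.15    0.3388  0.0013] tooly yaw 83.96 zaxis [-0.001  0.    -1.   ]
spin (tool z down => minus world): -89.04
shift after spin [-0.3413 -0.1443  0.0012]
```

```bash
python3 -m handwheel '[[[0.07,0,0,0,7],[0.07,0,0,0,7],[0.07,0,0,0,7],[0.07,0,0,0,7],[0.07,0,0,0,7],[0.07,0,0,0,7],[0.07,0,0,0,7],[0.07,0,0,0,7],[0.07,0,0,0,7],[0.07,0,0,0,7],[0.07,0,0,0,7],[0.07,0,0,0,7]]]'; python3 -m handwheel '[[[0.07,0,0,0,7],[0.07,0.031,0.013,0,0],[0.07,0.031,0.013,0,0],[0.07,0.031,0.013,0,0],[0.07,0.031,0.013,0,0],[0.07,0.031,0.013,0,0],[0.07,0.031,0.013,0,0],[0.07,0.031,0.013,0,0],[0.07,0.031,0.013,0,0],[0.07,0.031,0.013,0,0],[0.07,0.031,0.013,0,0],[0.07,0.031,0.013,0,0]]]'; python3 -c "
from h import *
go([.6020,.2660,.071],-7)"
```

```text
time: 14.45
eef_pos: [0.4151, -0.0511, 0.2615]
tcp_rot: [0.71, 0.705, -0.0, -0.0]
contact_force: [-0.3, -0.8, 0.1]
opening: 0.816
finger_force: 0.0
time: 15.45
eef_pos: [0.5994, 0.2714, 0.2611]
tcp_rot: [0.749, 0.662, -0.0, -0.0]
contact_force: [1.0, -0.2, 0.5]
opening: 0.821
finger_force: 0.0
t 15.45 tcp [0.5994 0.2714 0.2611] F [ 1.  -0.2  0.5] open 70.2 finger 0.0 q6 0.39
shift [-0.005   0.0033  0.1901] tooly yaw -7.03 zaxis [-0. -0. -1.]
spin (tool z down => minus world): -0.03
shift after spin [-0.005   0.0033  0.1901]
```

```bash
python3 -m handwheel '[[[0.07,-0.006,0.002,0.03,0],[0.07,0,0,0.04,0],[0.07,0,0,0.04,0],[0.07,0,0,0.04,0],[0.07,0,0,0.025,0],[0.07,0,0,0.015,0],[0.07,0,0,0,0],[0,0,0,0,0],[0,0,0,0,0],[0,0,0,0,0],[0,0,0,0,0],[0,0,0,0,0]]]' 40; python3 -m handwheel '[[[0,0,0,0,0],[0,0,0,0,0],[0,0,0,-0.03,0],[0,0,0,-0.04,0],[0,0,0,-0.04,0],[0,0,0,-0.04,0],[0,0,0,-0.04,0]]]'; python3 -c "
from h import *
go([.485,-.184,.26],0)"
```

```text
time: 16.45
eef_pos: [0.6022, 0.264, 0.0749]
tcp_rot: [0.749, 0.662, 0.003, 0.001]
contact_force: [1.1, 0.1, 6.1]
opening: 0.345
finger_force: 39.4
time: 17.03
eef_pos: [0.599, 0.2633, 0.2623]
tcp_rot: [0.749, 0.662, -0.001, -0.0]
contact_force: [0.7, 0.3, -3.3]
opening: 0.346
finger_force: 41.1
t 17.03 tcp [0.599  0.2633 0.2623] F [ 0.7  0.3 -3.3] open 29.5 finger 41.1 q6 0.38
shift [-0.4579 -0.0582  0.0028] tooly yaw -7.05 zaxis [-0.002 -0.001 -1.   ]
spin (tool z down => minus world): -7.05
shift after spin [-0.4473 -0.114   0.0029]
```

```bash
python3 -m handwheel '[[[0,0,0,0,-7],[0,-0.0404,-0.0103,0,0],[0,-0.0404,-0.0103,0,0],[0,-0.0404,-0.0103,0,0],[0,-0.0404,-0.0103,0,0],[0,-0.0404,-0.0103,0,0],[0,-0.0404,-0.0103,0,0],[0,-0.0404,-0.0103,0,0],[0,-0.0404,-0.0103,0,0],[0,-0.0404,-0.0103,0,0],[0,-0.0404,-0.0103,0,0],[0,-0.0404,-0.0103,0,0]]]'; python3 -m handwheel '[[[0,0,0,0.03,0],[0,0,0,0.04,0],[0,0,0,0.04,0],[0,0,0,0.04,0],[0,0,0,0.03,0],[0,0,0,0.02,0],[0,0,0,0,0],[0,0,0,0,0]]]'; python3 -c "
from h import *
go([.485,-.184,.0345],0)"
```

```text
time: 18.03
eef_pos: [0.4848, -0.1818, 0.2609]
tcp_rot: [0.707, 0.707, -0.0, -0.0]
contact_force: [1.2, 0.6, -3.2]
opening: 0.343
finger_force: 40.4
time: 18.7
eef_pos: [0.4851, -0.1797, 0.0602]
tcp_rot: [0.707, 0.707, -0.0, -0.002]
contact_force: [-0.7, -0.0, -2.6]
opening: 0.346
finger_force: 40.6
t 18.7 tcp [ 0.4851 -0.1797  0.0602] F [-0.7 -0.  -2.6] open 29.5 finger 40.6 q6 -0.55
shift [-0.0043 -0.      0.0257] tooly yaw -0.05 zaxis [-0.003  0.002 -1.   ]
spin (tool z down => minus world): -0.05
shift after spin [-0.0043 -0.      0.0257]
```

```bash
python3 -m handwheel '[[[0,-0.003,0,0.012,0],[0,0,0,0.006,0],[0,0,0,0.003,0],[0,0,0,0,0],[0,0,0,0,0]]]'; python3 -m handwheel '[[[0,0,0,0.002,0],[0,0,0,0.002,0],[0,0,0,0,0]]]'; python3 -m handwheel '[[[0,0,0,0.002,0],[0,0,0,0.002,0],[0,0,0,0,0]]]'
```

```text
time: 19.12
eef_pos: [0.4866, -0.1836, 0.0409]
tcp_rot: [0.707, 0.707, 0.0, 0.0]
contact_force: [0.0, 0.6, -3.1]
opening: 0.344
finger_force: 40.6
time: 19.37
eef_pos: [0.4863, -0.1834, 0.0364]
tcp_rot: [0.707, 0.707, -0.0, -0.0]
contact_force: [0.5, 0.7, -3.7]
opening: 0.343
finger_force: 40.6
time: 19.62
eef_pos: [0.4869, -0.1837, 0.0339]
tcp_rot: [0.707, 0.707, -0.0, -0.0]
contact_force: [-2.0, 1.6, 4.8]
opening: 0.349
finger_force: 41.7
```

```bash
python3 -m handwheel '[[[0.06,0,0,0,0],[0.06,0,0,0,0],[0.06,0,0,0,0],[0.065,0,0,-0.02,0],[0.07,0,0,-0.04,0],[0.07,0,0,-0.04,0],[0.07,0,0,-0.04,0],[0.07,0,0,-0.04,0],[0.07,0,0,-0.03,0],[0.07,0,0,0,7],[0.07,0,0,0,0]]]'; python3 -c "
from h import *
go([.523,.2745,.0745],-7)"
```

```text
time: 20.53
eef_pos: [0.4877, -0.1843, 0.2458]
tcp_rot: [0.75, 0.661, 0.001, 0.003]
contact_force: [-0.6, 0.3, 0.1]
opening: 0.818
finger_force: 0.0
t 20.53 tcp [ 0.4877 -0.1843  0.2458] F [-0.6  0.3  0.1] open 69.9 finger 0.0 q6 -0.43
shift [ 0.4601 -0.0233  0.1699] tooly yaw -7.18 zaxis [ 0.006 -0.003 -1.   ]
spin (tool z down => minus world): -0.18
shift after spin [ 0.4601 -0.0219  0.1699]
```

```bash
python3 -m handwheel '[[[0.07,0.0382,-0.0018,0,0],[0.07,0.0382,-0.0018,0,0],[0.07,0.0382,-0.0018,0,0],[0.07,0.0382,-0.0018,0,0],[0.07,0.0382,-0.0018,0,0],[0.07,0.0382,-0.0018,0,0],[0.07,0.0382,-0.0018,0,0],[0.07,0.0382,-0.0018,0,0],[0.07,0.0382,-0.0018,0,0],[0.07,0.0382,-0.0018,0,0],[0.07,0.0382,-0.0018,0,0],[0.07,0.0382,-0.0018,0,0]]]'; python3 -m handwheel '[[[0.07,0,0,0.03,0],[0.07,0,0,0.03,0],[0.07,0,0,0.02,0],[0.07,0,0,0,0]]]'; python3 -c "
from h import *
go([.523,.2745,.0745],-7)"
```

```text
time: 21.53
eef_pos: [0.5201, 0.2758, 0.2402]
tcp_rot: [0.748, 0.664, -0.002, -0.001]
contact_force: [0.3, -0.1, 0.6]
opening: 0.822
finger_force: 0.0
time: 21.87
eef_pos: [0.5165, 0.2729, 0.1545]
tcp_rot: [0.748, 0.663, -0.007, -0.003]
contact_force: [-0.3, -1.1, -0.2]
opening: 0.823
finger_force: 0.0
t 21.87 tcp [0.5165 0.2729 0.1545] F [-0.3 -1.1 -0.2] open 70.2 finger 0.0 q6 0.43
shift [0.0028 0.0073 0.0799] tooly yaw -6.87 zaxis [-0.014 -0.004 -1.   ]
spin (tool z down => minus world): 0.13
shift after spin [0.0028 0.0073 0.0799]
```

```bash
python3 -m handwheel '[[[0.07,0.002,0.005,0.04,0],[0.07,0,0,0.025,0],[0.07,0,0,0.01,0],[0.07,0,0,0.005,0],[0.07,0,0,0,0],[0.07,0,0,0,0]]]';python3 -m handwheel '[[[0,0,0,0,0],[0,0,0,0,0],[0,0,0,0,0],[0,0,0,0,0],[0,0,0,0,0],[0,0,0,0,0],[0,0,0,0,0]]]' 40; python3 -m handwheel '[[[0,0,0,-0.03,0],[0,0,0,-0.04,0],[0,0,0,-0.04,0],[0,0,0,-0.04,0],[0,0,0,-0.03,0],[0,0,0,0,-7],[0,0,0,0,0]]]'; python3 -c "
from h import *
go([.387,-.184,.25],0)"
```

```text
time: 22.37
eef_pos: [0.5275, 0.2757, 0.0842]
tcp_rot: [0.749, 0.662, 0.001, 0.0]
contact_force: [0.5, -0.4, -0.1]
opening: 0.821
finger_force: 0.0
time: 22.95
eef_pos: [0.5268, 0.2758, 0.0838]
tcp_rot: [0.749, 0.662, 0.001, 0.0]
contact_force: [-2.5, 0.4, 6.2]
opening: 0.342
finger_force: 40.8
time: 23.53
eef_pos: [0.5275, 0.2757, 0.265]
tcp_rot: [0.707, 0.708, 0.002, 0.001]
contact_force: [0.1, -0.2, -2.3]
opening: 0.345
finger_force: 40.2
t 23.53 tcp [0.5275 0.2757 0.265 ] F [ 0.1 -0.2 -2.3] open 29.5 finger 40.2 q6 0.31
shift [-0.4595 -0.1412  0.0137] tooly yaw 0.08 zaxis [ 0.005  0.001 -1.   ]
spin (tool z down => minus world): 0.08
shift after spin [-0.4597 -0.1406  0.0137]
```

```bash
python3 -m handwheel '[[[0,-0.0383,-0.0106,0,0],[0,-0.0383,-0.0106,0,0],[0,-0.0383,-0.0106,0,0],[0,-0.0383,-0.0106,0,0],[0,-0.0383,-0.0106,0,0],[0,-0.0383,-0.0106,0,0],[0,-0.0383,-0.0106,0,0],[0,-0.0383,-0.0106,0,0],[0,-0.0383,-0.0106,0,0],[0,-0.0383,-0.0106,0,0],[0,-0.0383,-0.0106,0,0],[0,-0.0383,-0.0106,0,0]]]'; python3 -m handwheel '[[[0,0,0,0.03,0],[0,0,0,0.04,0],[0,0,0,0.04,0],[0,0,0,0.04,0],[0,0,0,0.03,0],[0,0,0,0.01,0],[0,0,0,0,0],[0,0,0,0,0]]]'; python3 -c "
from h import *
go([.400,-.184,.043],0)"
```

```text
time: 24.53
eef_pos: [0.3968, -0.185, 0.2598]
tcp_rot: [0.709, 0.706, -0.0, -0.002]
contact_force: [0.1, -0.5, -3.1]
opening: 0.344
finger_force: 43.0
time: 25.2
eef_pos: [0.3986, -0.1839, 0.0723]
tcp_rot: [0.708, 0.706, -0.0, -0.001]
contact_force: [0.0, -0.4, -1.3]
opening: 0.341
finger_force: 42.9
t 25.2 tcp [ 0.3986 -0.1839  0.0723] F [ 0.  -0.4 -1.3] open 29.1 finger 42.9 q6 -0.66
shift [-0.0002  0.0014  0.0293] tooly yaw -0.11 zaxis [-0.001  0.001 -1.   ]
spin (tool z down => minus world): -0.11
shift after spin [-0.0002  0.0014  0.0293]
```

```bash
python3 -m handwheel '[[[0,0,0.001,0.014,0],[0,0,0,0.006,0],[0,0,0,0.003,0],[0,0,0,0,0],[0,0,0,0,0]]]'; python3 -m handwheel '[[[0,0,0,0.002,0],[0,0,0,0.002,0],[0,0,0,0,0]]]'; python3 -m handwheel '[[[0,0,0,0.002,0],[0,0,0,0.001,0],[0,0,0,0,0]]]'
```

```text
time: 25.62
eef_pos: [0.4004, -0.1845, 0.0506]
tcp_rot: [0.707, 0.707, 0.0, 0.001]
contact_force: [0.7, -0.4, -2.2]
opening: 0.338
finger_force: 43.0
time: 25.87
eef_pos: [0.3998, -0.184, 0.0455]
tcp_rot: [0.707, 0.707, 0.0, -0.0]
contact_force: [-0.3, -0.8, -2.9]
opening: 0.344
finger_force: 43.0
time: 26.12
eef_pos: [0.4, -0.1841, 0.0429]
tcp_rot: [0.707, 0.707, -0.0, -0.0]
contact_force: [-1.3, 1.3, 1.5]
opening: 0.34
finger_force: 43.4
```

```bash
python3 -m handwheel '[[[0.06,0,0,0.001,0],[0.06,0,0,0,0],[0.06,0,0,0,0],[0.065,0,0,-0.02,0],[0.07,0,0,-0.04,0],[0.07,0,0,-0.04,0],[0.07,0,0,-0.04,0],[0.07,0.04,0,-0.04,0],[0.07,0.04,0,-0.03,0],[0.07,0.03,0,0,0],[0.07,0,0,0,0]]]'
python3 - <<'E'
from h import *
blobs("top","red",.062);blobs("side","red",.062)
a=viewer.read_camera("top")[190:320,320:470]; b=viewer.read_camera("side")[150:290,280:430]
cv2.imwrite("pics/reds.png",np.hstack([cv2.resize(a,(400,347),interpolation=2),cv2.resize(b,(372,347),interpolation=2)]))
go([.58,-.313,.26],0)
E
```

```text
time: 27.03
eef_pos: [0.4007, -0.0882, 0.2385]
tcp_rot: [0.706, 0.708, 0.002, 0.002]
contact_force: [1.3, -0.1, -0.7]
opening: 0.825
finger_force: 0.0
top red px [360.7 223.9] 126 mean [ 603.7 -191.1] rect c 603.5 -191.9 size 37 36 ang 180.0
top red px [401.6 231.1] 116 mean [ 581.5 -314.2] rect c 581.7 -314.2 size 46 25 ang 90.0
top red px [444.9 256.1] 207 mean [ 504.9 -441.6] rect c 505.9 -441.7 size 81 23 ang 170.9
top red px [408.3 257.6] 119 mean [ 500.6 -331.7] rect c 500.8 -331.8 size 46 29 ang 96.4
side red px [367.  185.3] 77 mean [ 487.  -385.1] rect c 487.7 -387.1 size 66 22 ang 171.4
side red px [330.6 194.7] 163 mean [ 572.6 -296.3] rect c 574.1 -296.3 size 88 34 ang 100.2
side red px [357.2 198.3] 162 mean [ 492.6 -313.1] rect c 492.1 -313.1 size 89 29 ang 104.1
side red px [309.1 209.7] 120 mean [ 603.7 -205.6] rect c 604.4 -206.4 size 50 35 ang 113.9
t 27.23 tcp [ 0.3997 -0.0916  0.2355] F [ 0.8 -0.   0.2] open 70.4 finger 0.0 q6 -0.47
shift [-0.2212  0.1805 -0.0247] tooly yaw -0.06 zaxis [-0.001 -0.    -1.   ]
spin (tool z down => minus world): -0.06
shift after spin [-0.2214  0.1803 -0.0247]
```

View pics/reds.png

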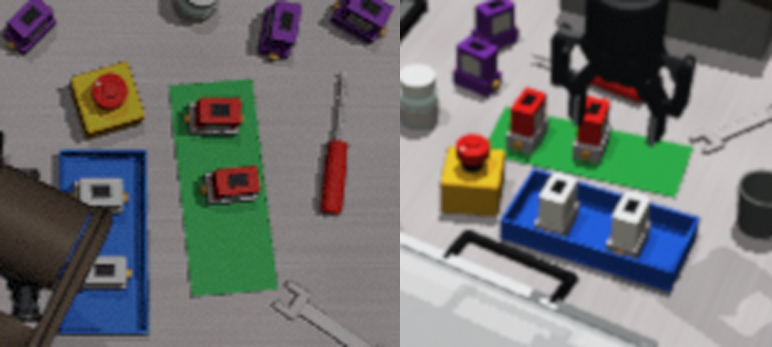

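The whites stand in the tray at (100,193) and (105,272) in the left panel. The reds are upright on the mat at (218,113) and (235,185), with purples outside the mat. Picking the first red.

```bash
python3 -m handwheel '[[[0.07,-0.0277,0.0226,0,-2],[0.07,-0.0277,0.0226,0,0],[0.07,-0.0277,0.0226,0,0],[0.07,-0.0277,0.0226,0,0],[0.07,-0.0277,0.0226,0,0],[0.07,-0.0277,0.0226,0,0],[0.07,-0.0277,0.0226,0,0],[0.07,-0.0277,0.0226,0,0],[0.07,0,0,0.03,0],[0.07,0,0,0.04,0],[0.07,0,0,0.03,0],[0.07,0,0,0,0]]]'; python3 -m handwheel '[[[0.07,0,0,0,0],[0.07,0,0,0,0]]]';  python3 -c "
from h import *
go([.580,-.313,.032],2)"
```

```text
time: 28.23
eef_pos: [0.5819, -0.3059, 0.1252]
tcp_rot: [0.696, 0.718, -0.001, -0.009]
contact_force: [-0.7, 0.7, -1.6]
opening: 0.823
finger_force: 0.0
time: 28.4
eef_pos: [0.5877, -0.3088, 0.1374]
tcp_rot: [0.695, 0.719, 0.0, 0.001]
contact_force: [0.0, 0.4, 1.4]
opening: 0.821
finger_force: 0.0
t 28.4 tcp [ 0.5877 -0.3088  0.1374] F [0.  0.4 1.4] open 70.1 finger 0.0 q6 -0.67
shift [-0.0038 -0.008   0.1054] tooly yaw 1.89 zaxis [ 0.002 -0.001 -1.   ]
spin (tool z down => minus world): -0.11
shift after spin [-0.0038 -0.008   0.1054]
```

```bash
python3 -m handwheel '[[[0.07,-0.004,-0.007,0.03,0],[0.07,0,0,0.035,0],[0.07,0,0,0.025,0],[0.07,0,0,0.012,0],[0.07,0,0,0.002,0],[0.07,0,0,0,0],[0.07,0,0,0,0]]]';python3 -m handwheel '[[[0,0,0,0,0],[0,0,0,0,0],[0,0,0,0,0],[0,0,0,0,0],[0,0,0,0,0],[0,0,0,0,0],[0,0,0,0,0]]]' 40; python3 -m handwheel '[[[0,0,0,-0.03,0],[0,0,0,-0.04,0],[0,0,0,-0.04,0],[0,0,0,-0.04,0],[0,0,0,-0.04,5],[0,0,0,-0.03,4],[0,0,0,0,0],[0,0,0,0,0]]]'; python3 -c "
from h import *
go([.605,.2655,.24],-7)"
```

```text
time: 28.98
eef_pos: [0.5822, -0.313, 0.0352]
tcp_rot: [0.695, 0.719, 0.0, 0.003]
contact_force: [0.7, 0.1, 0.5]
opening: 0.819
finger_force: 0.0
time: 29.57
eef_pos: [0.5809, -0.3122, 0.0335]
tcp_rot: [0.695, 0.719, 0.0, 0.001]
contact_force: [-2.0, 0.1, 5.6]
opening: 0.346
finger_force: 39.4
time: 30.23
eef_pos: [0.5808, -0.3118, 0.2533]
tcp_rot: [0.749, 0.663, 0.0, 0.001]
contact_force: [-0.2, 0.5, -3.6]
opening: 0.346
finger_force: 40.4
t 30.23 tcp [ 0.5808 -0.3118  0.2533] F [-0.2  0.5 -3.6] open 29.6 finger 40.4 q6 -0.52
shift [ 0.576  -0.0463  0.0123] tooly yaw -6.99 zaxis [ 0.003 -0.002 -1.   ]
spin (tool z down => minus world): 0.01
shift after spin [ 0.576  -0.0464  0.0123]
```

```bash
python3 -m handwheel '[[[0,0.0384,-0.0031,0,0],[0,0.0384,-0.0031,0,0],[0,0.0384,-0.0031,0,0],[0,0.0384,-0.0031,0,0],[0,0.0384,-0.0031,0,0],[0,0.0384,-0.0031,0,0],[0,0.0384,-0.0031,0,0],[0,0.0384,-0.0031,0,0],[0,0.0384,-0.0031,0,0],[0,0.0384,-0.0031,0,0],[0,0.0384,-0.0031,0,0],[0,0.0384,-0.0031,0,0]]]'; python3 -m handwheel '[[[0,0.0384,-0.0031,0,0],[0,0.0384,-0.0031,0,0],[0,0.0384,-0.0031,0,0],[0,0,0,0,0],[0,0,0,0.04,0],[0,0,0,0.04,0],[0,0,0,0.03,0],[0,0,0,0,0],[0,0,0,0,0],[0,0,0,0,0]]]'
python3 - <<'E'
from h import *
go([.605,.2655,.0765],-7)
t=get_state()["eef_pos"]; im=viewer.read_camera("side")
u,v=proj("side",t)[0]; x,y=int(u),int(v); o=np.array([x-50,y-45]); s=5
b=cv2.resize(im[y-45:y+45,x-50:x+50],None,fx=s,fy=s,interpolation=2)
th=np.radians(83.2);X=np.array([np.cos(th),np.sin(th),0]);Y=np.array([-X[1],X[0],0]);zz=np.array([0,0,1])
und=t-np.array([0,0,.0315])
for l,w,h in((.028,.018,0),(.028,.018,.022),(.024,.015,.062)):
    P=[und+i*l*X+j*w*Y+h*zz for i,j in((1,1),(1,-1),(-1,-1),(-1,1))]
    cv2.polylines(b,[((proj("side",P)-o)*s).astype(int)],True,(255,0,255),1)
cv2.imwrite("pics/held.png",b)
E
```

```text
time: 31.23
eef_pos: [0.5976, 0.1521, 0.2468]
tcp_rot: [0.749, 0.663, -0.003, -0.002]
contact_force: [0.9, -0.2, -3.5]
opening: 0.347
finger_force: 42.8
time: 32.07
eef_pos: [0.6052, 0.2656, 0.142]
tcp_rot: [0.749, 0.662, -0.0, -0.0]
contact_force: [0.0, 0.3, -2.8]
opening: 0.348
finger_force: 42.7
t 32.07 tcp [0.6052 0.2656 0.142 ] F [ 0.   0.3 -2.8] open 29.7 finger 42.7 q6 0.38
shift [-0.0001 -0.0001  0.0655] tooly yaw -7.04 zaxis [-0. -0. -1.]
spin (tool z down => minus world): -0.04
shift after spin [-0.0001 -0.0001  0.0655]
```

View pics/held.png

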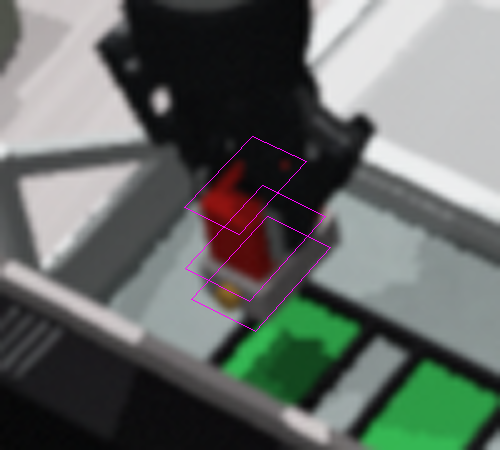

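The side crop shows the red held upright above its green pad. It sits about 4 mm towards the hinge from the predicted outline, with the base corner at (262,322) against (255,330). I shift +3 mm along tool x and lower.

```bash
python3 -m handwheel '[[[0,0.003,0,0.03,0],[0,0,0,0.02,0],[0,0,0,0.006,0],[0,0,0,0,0],[0,0,0,0,0]]]'; python3 -m handwheel '[[[0,0,0,0.003,0],[0,0,0,0.002,0],[0,0,0,0,0],[0,0,0,0,0]]]'; python3 -m handwheel '[[[0,0,0,0.002,0],[0,0,0,0.002,0],[0,0,0,0,0],[0,0,0,0,0]]]'
```

```text
time: 32.53
eef_pos: [0.6066, 0.269, 0.0882]
tcp_rot: [0.749, 0.662, 0.001, 0.001]
contact_force: [0.6, -0.0, -3.3]
opening: 0.344
finger_force: 42.6
time: 32.87
eef_pos: [0.6056, 0.2688, 0.0817]
tcp_rot: [0.749, 0.662, 0.0, 0.0]
contact_force: [-0.6, -0.7, -2.8]
opening: 0.34
finger_force: 42.7
time: 33.2
eef_pos: [0.6052, 0.2687, 0.0768]
tcp_rot: [0.749, 0.662, -0.0, -0.0]
contact_force: [-0.8, 0.5, -3.4]
opening: 0.344
finger_force: 42.8
```

```bash
python3 -m handwheel '[[[0,0,0,0.0015,0],[0,0,0,0.001,0],[0,0,0,0,0],[0,0,0,0,0]]]'; python3 -m handwheel '[[[0.06,0,0,0,0],[0.06,0,0,0,0],[0.06,0,0,0,0],[0.065,0,0,-0.02,0],[0.07,0,0,-0.04,0],[0.07,0,0,-0.04,0],[0.07,0,0,-0.04,0],[0.07,0,0,-0.03,0],[0.07,0,0,0,-7],[0.07,0,0,0,-6],[0.07,0,0,0,0]]]'; python3 -c "
from h import *
go([.500,-.331,.24],6)"
```

```text
time: 33.53
eef_pos: [0.6054, 0.2687, 0.0767]
tcp_rot: [0.749, 0.662, -0.0, -0.0]
contact_force: [-4.7, -2.2, 5.4]
opening: 0.343
finger_force: 44.0
time: 34.45
eef_pos: [0.6058, 0.2689, 0.2457]
tcp_rot: [0.669, 0.743, 0.001, 0.001]
contact_force: [-0.0, -0.9, -0.8]
opening: 0.821
finger_force: 0.0
t 34.45 tcp [0.6058 0.2689 0.2457] F [-0.  -0.9 -0.8] open 70.1 finger 0.0 q6 0.16
shift [-0.5854 -0.1684  0.0051] tooly yaw 6.05 zaxis [ 0.002  0.001 -1.   ]
spin (tool z down => minus world): 0.05
shift after spin [-0.5855 -0.1679  0.0051]
```

```bash
python3 -m handwheel '[[[0.07,-0.039,-0.0112,0,0],[0.07,-0.039,-0.0112,0,0],[0.07,-0.039,-0.0112,0,0],[0.07,-0.039,-0.0112,0,0],[0.07,-0.039,-0.0112,0,0],[0.07,-0.039,-0.0112,0,0],[0.07,-0.039,-0.0112,0,0],[0.07,-0.039,-0.0112,0,0],[0.07,-0.039,-0.0112,0,0],[0.07,-0.039,-0.0112,0,0],[0.07,0,0,0,0],[0.07,0,0,0,0]]]'
python3 - <<'E'
from h import *
blobs("top","red",.062); blobs("side","red",.062); blobs("top","red",.107,box=(150,180,260,310),amin=15)
a=viewer.read_camera("top"); cv2.imwrite("pics/top4.png",cv2.resize(a[180:320,160:360],(800,560),interpolation=2))
go([.500,-.331,.24],6)
E
```

```text
time: 35.45
eef_pos: [0.5337, -0.1327, 0.2438]
tcp_rot: [0.672, 0.741, -0.0, -0.001]
contact_force: [0.5, -0.6, 0.4]
opening: 0.821
finger_force: 0.0
top red px [207.5 220.1] 107 mean [615.9 274.9] rect c 616.2 274.9 size 47 29 ang 83.5
top red px [444.9 256.1] 205 mean [ 505.1 -441.5] rect c 505.7 -441.5 size 81 23 ang 171.6
top red px [408.2 257.5] 120 mean [ 500.6 -331.7] rect c 501.0 -332.1 size 47 29 ang 95.2
side red px [366.8 183.7] 165 mean [ 490.3 -392.6] rect c 490.7 -392.9 size 84 33 ang 171.4
side red px [357.1 198.3] 164 mean [ 492.9 -312.9] rect c 494.0 -313.5 size 87 30 ang 101.0
side red px [309.1 209.8] 120 mean [ 603.4 -205. ] rect c 603.5 -204.3 size 54 35 ang 113.9
side red px [225.1 320.6] 317 mean [620.6 246.5] rect c 618.9 245.5 size 69 51 ang 84.8
top red px [207.5 220.1] 107 mean [605.6 263.9] rect c 605.7 262.9 size 48 28 ang 83.5
t 35.65 tcp [ 0.5345 -0.1294  0.2441] F [-0.4 -0.5 -0.4] open 70.2 finger 0.0 q6 -0.53
shift [-0.1969 -0.0553  0.0041] tooly yaw 6.0 zaxis [-0.     0.001 -1.   ]
spin (tool z down => minus world): 0.0
shift after spin [-0.1969 -0.0553  0.0041]
```

View pics/top4.png

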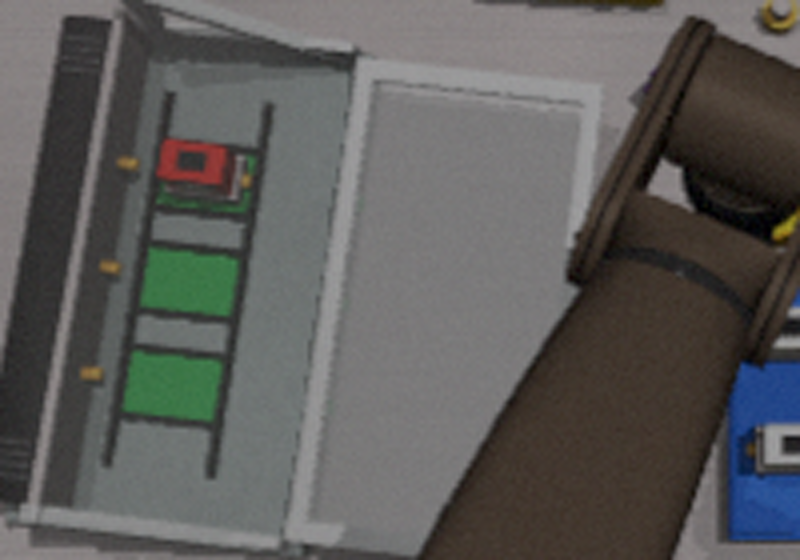

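The red stands in bay A at crop (200,165), measured (0.606,0.263), which matches the bay. The other two pads are free. Now the second red.

```bash
python3 -m handwheel '[[[0.07,-0.0398,-0.011,0,0],[0.07,-0.0398,-0.011,0,0],[0.07,-0.0398,-0.011,0,0],[0.07,-0.0398,-0.011,0,0],[0.07,-0.0398,-0.011,0,0],[0.07,0,0,0.03,0],[0.07,0,0,0.04,0],[0.07,0,0,0.03,0],[0.07,0,0,0,0],[0.07,0,0,0,0],[0.07,0,0,0,0]]]'
python3 - <<'E'
from h import *
blobs("top","green",.045,box=(160,180,240,310),amin=60)
go([.500,-.333,.032],6)
E
```

```text
time: 36.57
eef_pos: [0.5018, -0.3343, 0.1465]
tcp_rot: [0.669, 0.743, -0.0, 0.001]
contact_force: [0.2, 0.3, 0.4]
opening: 0.82
finger_force: 0.0
top green px [207.1 250. ] 358 mean [526.6 276.3] rect c 526.8 276.0 size 72 48 ang 83.4
top green px [202.8 276.1] 369 mean [446.9 285.7] rect c 447.2 285.8 size 71 48 ang 83.3
t 36.62 tcp [ 0.5021 -0.3349  0.1476] F [ 0.4 -0.6  0.8] open 70.2 finger 0.0 q6 -0.86
shift [ 0.0025 -0.0023  0.1156] tooly yaw 6.03 zaxis [ 0.004 -0.003 -1.   ]
spin (tool z down => minus world): 0.03
shift after spin [ 0.0025 -0.0023  0.1156]
```

```bash
python3 -m handwheel '[[[0.07,0.002,-0.002,0.03,0],[0.07,0,0,0.035,0],[0.07,0,0,0.03,0],[0.07,0,0,0.014,0],[0.07,0,0,0.004,0],[0.07,0,0,0,0],[0.07,0,0,0,0]]]';python3 -m handwheel '[[[0,0,0,0,0],[0,0,0,0,0],[0,0,0,0,0],[0,0,0,0,0],[0,0,0,0,0],[0,0,0,0,0],[0,0,0,0,0]]]' 40; python3 -m handwheel '[[[0,0,0,-0.03,0],[0,0,0,-0.04,0],[0,0,0,-0.04,0],[0,0,0,-0.04,0],[0,0,0,-0.04,7],[0,0,0,-0.03,6],[0,0,0,0,0],[0,0,0,0,0]]]'; python3 -c "
from h import *
go([.447,.285,.24],-7)"
```

```text
time: 37.2
eef_pos: [0.4996, -0.3339, 0.0341]
tcp_rot: [0.669, 0.743, -0.0, 0.002]
contact_force: [1.2, -0.1, -0.4]
opening: 0.821
finger_force: 0.0
time: 37.78
eef_pos: [0.4989, -0.3333, 0.033]
tcp_rot: [0.669, 0.743, 0.0, 0.001]
contact_force: [-0.8, 1.0, 5.8]
opening: 0.345
finger_force: 40.1
time: 38.45
eef_pos: [0.4983, -0.333, 0.2528]
tcp_rot: [0.749, 0.663, 0.0, 0.002]
contact_force: [-0.7, -0.2, -3.8]
opening: 0.346
finger_force: 41.1
t 38.45 tcp [ 0.4983 -0.333   0.2528] F [-0.7 -0.2 -3.8] open 29.5 finger 41.1 q6 -0.64
shift [ 0.6072 -0.126   0.0113] tooly yaw -6.97 zaxis [ 0.002 -0.002 -1.   ]
spin (tool z down => minus world): 0.03
shift after spin [ 0.6072 -0.1263  0.0113]
```

```bash
python3 -m handwheel '[[[0,0.038,-0.0079,0,0],[0,0.038,-0.0079,0,0],[0,0.038,-0.0079,0,0],[0,0.038,-0.0079,0,0],[0,0.038,-0.0079,0,0],[0,0.038,-0.0079,0,0],[0,0.038,-0.0079,0,0],[0,0.038,-0.0079,0,0],[0,0.038,-0.0079,0,0],[0,0.038,-0.0079,0,0],[0,0.038,-0.0079,0,0],[0,0.038,-0.0079,0,0]]]'; python3 -m handwheel '[[[0,0.038,-0.0079,0,0],[0,0.038,-0.0079,0,0],[0,0.038,-0.0079,0,0],[0,0.038,-0.0079,0,0],[0,0,0,0.04,0],[0,0,0,0.04,0],[0,0,0,0.03,0],[0,0,0,0,0],[0,0,0,0,0],[0,0,0,0,0]]]'; python3 -c "
from h import *
go([.447,.285,.076],-6.8)"
```

```text
time: 39.45
eef_pos: [0.4573, 0.1332, 0.2473]
tcp_rot: [0.749, 0.663, -0.003, -0.002]
contact_force: [2.1, 0.8, -1.9]
opening: 0.349
finger_force: 41.1
time: 40.28
eef_pos: [0.4474, 0.2862, 0.1416]
tcp_rot: [0.749, 0.662, -0.0, -0.0]
contact_force: [0.5, 1.2, -2.3]
opening: 0.344
finger_force: 41.1
t 40.28 tcp [0.4474 0.2862 0.1416] F [ 0.5  1.2 -2.3] open 29.4 finger 41.1 q6 0.5
shift [-0.0012 -0.0003  0.0656] tooly yaw -7.04 zaxis [-0. -0. -1.]
spin (tool z down => minus world): -0.24
shift after spin [-0.0012 -0.0003  0.0656]
```

```bash
python3 -m handwheel '[[[0,0,0,0.03,0],[0,0,0,0.02,0],[0,0,0,0.008,0],[0,0,0,0.003,0],[0,0,0,0,0],[0,0,0,0,0]]]'; python3 -m handwheel '[[[0,0,0,0.002,0],[0,0,0,0.001,0],[0,0,0,0,0],[0,0,0,0,0]]]'; python3 -m handwheel '[[[0,0,0,0.0015,0],[0,0,0,0.001,0],[0,0,0,0,0],[0,0,0,0,0]]]'
```

```text
time: 40.78
eef_pos: [0.4487, 0.2868, 0.0825]
tcp_rot: [0.749, 0.662, 0.002, 0.001]
contact_force: [0.2, 0.9, -2.4]
opening: 0.344
finger_force: 40.9
time: 41.12
eef_pos: [0.4474, 0.2864, 0.0779]
tcp_rot: [0.749, 0.662, 0.0, 0.0]
contact_force: [0.7, -0.5, -2.6]
opening: 0.346
finger_force: 41.0
time: 41.45
eef_pos: [0.4476, 0.2865, 0.076]
tcp_rot: [0.749, 0.662, 0.0, 0.0]
contact_force: [-2.0, -0.4, 5.0]
opening: 0.347
finger_force: 42.1
```

```bash
python3 -m handwheel '[[[0.06,0,0,0,0],[0.06,0,0,0,0],[0.06,0,0,0,0],[0.065,0,0,-0.02,0],[0.07,0,0,-0.04,0],[0.07,0,0,-0.04,0],[0.07,0,0,-0.04,0],[0.07,-0.03,0,-0.03,0],[0.07,-0.04,0,0,0],[0.07,-0.04,0,0,0],[0.07,-0.04,0,0,0],[0.07,-0.04,0,0,0]]]'; python3 -m handwheel '[[[0.05,0,0,0,-7],[0.05,0,0,0,-7],[0.05,0,0,0,-7],[0.05,0,0,0,-7],[0.05,0,0,0,-7],[0.05,0,0,0,-7],[0.05,0,0,0,-7],[0.05,0,0,0,-7],[0.05,0,0,0,-7],[0.05,0,0,0,-7],[0.05,0,0,0,-7],[0.05,0,0,0,-7]]]';python3 -m handwheel '[[[0.05,0,0,0,-7],[0.03,0,0,0,0]]]'
python3 - <<'E'
from h import *
blobs("top","red",.107,box=(150,180,260,310),amin=15)
im=viewer.read_camera("side");cv2.imwrite("pics/side5.png",im)
print([(k,at("side",u,v,.065).round(4)) for k,u,v in pin("side","door_bar")])
go([.4866,-.0595,.26],84)
E
```

```text
time: 42.45
eef_pos: [0.4234, 0.0969, 0.2446]
tcp_rot: [0.749, 0.663, 0.0, 0.001]
contact_force: [1.3, -0.2, 0.2]
opening: 0.823
finger_force: 0.0
time: 43.45
eef_pos: [0.4239, 0.0982, 0.2442]
tcp_rot: [0.111, 0.994, -0.0, 0.0]
contact_force: [-0.9, 0.0, -0.5]
opening: 0.582
finger_force: 0.0
time: 43.62
eef_pos: [0.4239, 0.0982, 0.2442]
tcp_rot: [0.052, 0.999, -0.0, 0.0]
contact_force: [-0.0, -0.2, -0.2]
opening: 0.459
finger_force: 0.0
top red px [207.7 220.1] 114 mean [605.3 263.2] rect c 605.7 263.2 size 48 28 ang 83.5
top red px [197.8 273. ] 124 mean [448.8 285. ] rect c 448.8 285.0 size 48 28 ang 82.9
[(0.64, array([ 0.488 , -0.0593,  0.065 ]))]
t 43.77 tcp [0.4239 0.0982 0.2443] F [-0.   0.7  0.4] open 29.6 finger 0.0 q6 -1.47
shift [-0.0794 -0.15   -0.0157] tooly yaw 83.79 zaxis [-0. -0. -1.]
spin (tool z down => minus world): -0.21
shift after spin [-0.0788 -0.1503 -0.0157]
```

View pics/side5.png

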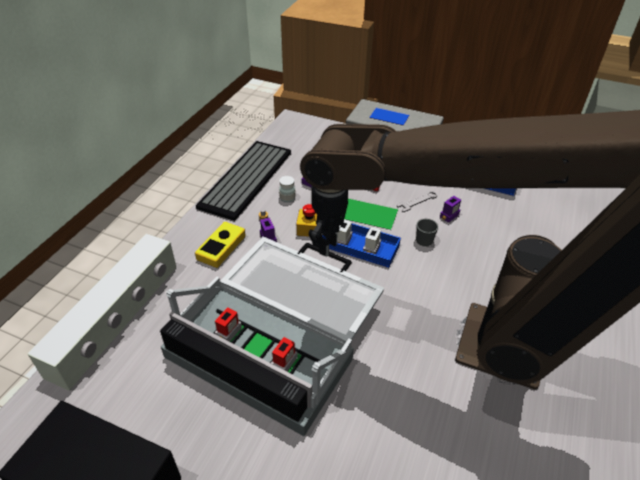

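The side view shows reds upright in bays at (227,320) and (283,352), and both whites in the tray at (344,235) and (373,240). The bar is at (325,257). Next I grip the bar to close the door.

```bash
python3 -m handwheel '[[[0.034,-0.0198,-0.0373,0,0],[0.034,-0.0198,-0.0373,0,0],[0.034,-0.0198,-0.0373,0,0],[0.034,-0.0198,-0.0373,0,0],[0.034,0,0,0.04,0],[0.034,0,0,0.04,0],[0.034,0,0,0.02,0],[0.034,0,0,0,0],[0.034,0,0,0,0],[0.034,0,0,0,0]]]'; python3 -c "
from h import *
go([.4868,-.0580,.049],84)"
```

```text
time: 44.6
eef_pos: [0.4874, -0.0567, 0.1464]
tcp_rot: [0.053, 0.999, -0.0, 0.002]
contact_force: [-0.2, 0.5, 1.2]
opening: 0.404
finger_force: 0.0
t 44.6 tcp [ 0.4874 -0.0567  0.1464] F [-0.2  0.5  1.2] open 34.5 finger 0.0 q6 -1.79
shift [ 0.0008 -0.0013  0.0974] tooly yaw 83.92 zaxis [ 0.003 -0.001 -1.   ]
spin (tool z down => minus world): -0.08
shift after spin [ 0.0008 -0.0013  0.0974]
```

```bash
python3 -m handwheel '[[[0.034,0,-0.001,0.04,0],[0.034,0,0,0.03,0],[0.034,0,0,0.02,0],[0.034,0,0,0.007,0],[0.034,0,0,0,0],[0,0,0,0,0],[0,0,0,0,0],[0,0,0,0,0],[0,0,0,0,0],[0,0,0,0,0],[0,0,0,0,0]]]' 40; python3 -c "
from h import *
go([.4868,-.0580,.049],84)"
```

```text
time: 45.52
eef_pos: [0.4882, -0.0578, 0.0499]
tcp_rot: [0.053, 0.999, -0.0, 0.003]
contact_force: [0.6, 1.9, 6.6]
opening: 0.145
finger_force: 39.4
t 45.52 tcp [ 0.4882 -0.0578  0.0499] F [0.6 1.9 6.6] open 12.4 finger 39.4 q6 -1.79
shift [ 0.0014 -0.0004  0.0009] tooly yaw 83.91 zaxis [ 0.005 -0.001 -1.   ]
spin (tool z down => minus world): -0.09
shift after spin [ 0.0014 -0.0004  0.0009]
```

```bash
python3 -m handwheel '[[[0,0,0.0017,-0.028,0],[0,0,0.0051,-0.0276,0],[0,0,0.0085,-0.0268,0],[0,0,0.0116,-0.0256,0],[0,0,0.0147,-0.0239,0],[0,0,0.0175,-0.022,0]]]'; python3 -m handwheel '[[[0,0,0.02,-0.0197,0],[0,0,0.0223,-0.0171,0],[0,0,0.0242,-0.0142,0],[0,0,0.0257,-0.0112,0],[0,0,0.027,-0.008,0],[0,0,0.0277,-0.0046,0],[0,0,0.028,-0.0013,0],[0,0,0,0,0]]]';  python3 -c "
from h import *
go([.5112,.1672,.279],84)"
```

```text
time: 46.02
eef_pos: [0.4948, -0.0019, 0.2051]
tcp_rot: [0.053, 0.999, -0.005, 0.005]
contact_force: [7.0, -7.6, -0.3]
opening: 0.146
finger_force: 38.8
time: 46.68
eef_pos: [0.5157, 0.1783, 0.2841]
tcp_rot: [0.052, 0.999, 0.001, 0.009]
contact_force: [6.9, 0.6, 10.4]
opening: 0.147
finger_force: 42.3
t 46.68 tcp [0.5157 0.1783 0.2841] F [ 6.9  0.6 10.4] open 12.6 finger 42.3 q6 -1.32
shift [ 0.0034 -0.0115  0.005 ] tooly yaw 84.07 zaxis [ 0.019  0.002 -1.   ]
spin (tool z down => minus world): 0.07
shift after spin [ 0.0034 -0.0115  0.005 ]
```

```bash
python3 -m handwheel '[[[0,0.002,0.028,0.0022,0],[0,0.002,0.0275,0.0056,0],[0,0,0.0267,0.0089,0],[0,0,0.0253,0.0121,0],[0,0,0.0237,0.0151,0],[0,0,0,0,0]]]';  python3 -c "
from h import *
go([.5313,.3455,.1975],84)"
```

```text
time: 47.18
eef_pos: [0.5275, 0.3104, 0.2365]
tcp_rot: [0.053, 0.999, 0.004, 0.011]
contact_force: [14.0, 3.9, 4.1]
opening: 0.143
finger_force: 41.6
t 47.18 tcp [0.5275 0.3104 0.2365] F [14.   3.9  4.1] open 12.2 finger 41.6 q6 -1.1
shift [0.0008 0.0349 0.0394] tooly yaw 83.98 zaxis [ 0.022  0.008 -1.   ]
spin (tool z down => minus world): -0.02
shift after spin [0.0008 0.0349 0.0394]
```

```bash
python3 -m handwheel '[[[0,-0.004,0.0177,0.0179,0],[0,-0.002,0.0163,0.0204,0],[0,0,0,0,0],[0,0,0,0,0]]]';  python3 -c "
from h import *
go([.5313,.3455,.1975],84)"
```

```text
time: 47.52
eef_pos: [0.5319, 0.3453, 0.1993]
tcp_rot: [0.053, 0.999, 0.007, 0.004]
contact_force: [0.9, 12.6, 6.5]
opening: 0.144
finger_force: 45.7
t 47.52 tcp [0.5319 0.3453 0.1993] F [ 0.9 12.6  6.5] open 12.3 finger 45.7 q6 -1.06
shift [0.0007 0.0001 0.0018] tooly yaw 83.94 zaxis [ 0.008  0.013 -1.   ]
spin (tool z down => minus world): -0.06
shift after spin [0.0007 0.0001 0.0018]
```

```bash
python3 -m handwheel '[[[0,0,0.003,0.005,0],[0,0,0.002,0.003,0],[0,0,0,0,0],[0,0,0,0,0],[0,0,0,0,0]]]';  python3 -m handwheel '[[[0,0,0.002,0.004,0],[0,0,0.001,0.003,0],[0,0,0,0,0],[0,0,0,0,0]]]'
```

```text
time: 47.93
eef_pos: [0.5322, 0.3463, 0.1981]
tcp_rot: [0.053, 0.999, 0.002, 0.003]
contact_force: [-11.8, -2.4, 27.7]
opening: 0.144
finger_force: 47.8
time: 48.27
eef_pos: [0.5339, 0.3462, 0.1961]
tcp_rot: [0.052, 0.999, -0.001, 0.005]
contact_force: [-16.7, -14.8, 42.1]
opening: 0.149
finger_force: 51.4
```

```bash
python3 -m handwheel '[[[0.06,0,-0.002,-0.006,0],[0.07,0,-0.002,0,0],[0.07,0,0,0,0],[0.07,0,0,-0.03,0],[0.07,0,0,-0.04,0],[0.07,0,0,-0.04,0],[0.07,0,0,0,0],[0.07,0,0,0,0]]]'
python3 - <<'E'
from h import *
im=viewer.read_camera("side"); top=viewer.read_camera("top")
b=cv2.resize(im[260:440,130:380],(500,360),interpolation=2);a=cv2.resize(top[160:340,140:290],(300,360),interpolation=2)
cv2.imwrite("pics/shut.png",np.hstack([b,a]))
print([(k,at("side",u,v,.213).round(4)) for k,u,v in pin("side","door_bar")])
go([.602,-.189,.30],84)
E
```

```text
time: 48.93
eef_pos: [0.5316, 0.3439, 0.2986]
tcp_rot: [0.053, 0.999, 0.001, 0.002]
contact_force: [-0.2, -0.5, -0.8]
opening: 0.819
finger_force: 0.0
[(0.74, array([0.5323, 0.342 , 0.213 ]))]
t 49.08 tcp [0.5295 0.3429 0.2928] F [-0.7 -1.  -0.3] open 69.8 finger 0.0 q6 -1.05
shift [-0.1281 -0.5214 -0.0063] tooly yaw 83.95 zaxis [-0.005 -0.002 -1.   ]
spin (tool z down => minus world): -0.05
shift after spin [-0.1277 -0.5215 -0.0063]
```

View pics/shut.png

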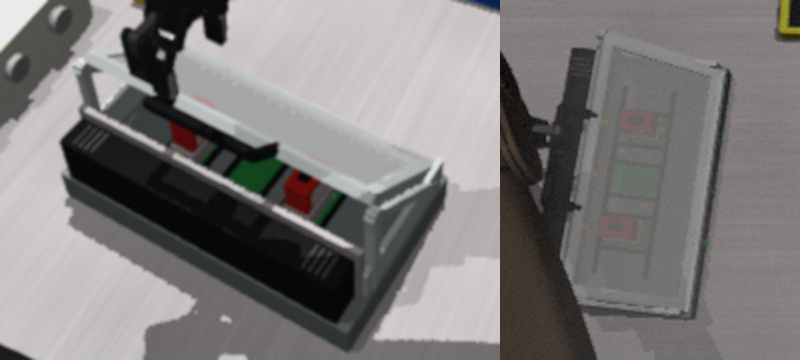

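The door is shut and both reds stand upright behind it, at left-panel (185,135) and (300,192). Now to the stop.

```bash
python3 -m handwheel '[[[0.07,-0.0091,-0.0372,0,0],[0.07,-0.0091,-0.0372,0,0],[0.07,-0.0091,-0.0372,0,0],[0.07,-0.0091,-0.0372,0,0],[0.07,-0.0091,-0.0372,0,0],[0.07,-0.0091,-0.0372,0,0],[0.07,-0.0091,-0.0372,0,0],[0.07,-0.0091,-0.0372,0,0],[0.07,-0.0091,-0.0372,0,0],[0.07,-0.0091,-0.0372,0,0],[0.07,-0.0091,-0.0372,0,0],[0.07,-0.0091,-0.0372,0,0]]]'; python3 -m handwheel '[[[0.07,-0.0091,-0.0372,0,0],[0.07,-0.0091,-0.0372,0,0],[0.07,0,0,0.03,0],[0.07,0,0,0.04,0],[0.07,0,0,0.04,0],[0.07,0,0,0.03,0],[0.07,0,0,0,0],[0.07,0,0,0,0],[0.07,0,0,0,0]]]'; python3 -c "
from h import *
go([.600,-.1895,.059],84)"
```

```text
time: 50.08
eef_pos: [0.591, -0.1136, 0.293]
tcp_rot: [0.053, 0.999, 0.001, -0.002]
contact_force: [0.6, -0.0, 0.1]
opening: 0.822
finger_force: 0.0
time: 50.83
eef_pos: [0.6029, -0.1882, 0.1571]
tcp_rot: [0.053, 0.999, -0.0, 0.0]
contact_force: [1.2, 0.7, 0.6]
opening: 0.819
finger_force: 0.0
t 50.83 tcp [ 0.6029 -0.1882  0.1571] F [1.2 0.7 0.6] open 70.0 finger 0.0 q6 -1.93
shift [ 0.0028 -0.0016  0.0981] tooly yaw 83.95 zaxis [ 0.001 -0.    -1.   ]
spin (tool z down => minus world): -0.05
shift after spin [ 0.0028 -0.0016  0.0981]
```

```bash
python3 -m handwheel '[[[0.07,0.003,-0.0015,0.035,0],[0.07,0,0,0.03,0],[0.07,0,0,0.02,0],[0.07,0,0,0.01,0],[0.07,0,0,0.002,0],[0.07,0,0,0,0],[0.07,0,0,0,0]]]'; python3 -m handwheel '[[[0,0,0,0,0],[0,0,0,0,0],[0,0,0,0,0],[0,0,0,0,0],[0,0,0,0,0],[0,0,0,0,0]]]' 60; python3 -c "
from h import *
go([.600,-.1895,.059],84)"
```

```text
time: 51.42
eef_pos: [0.6011, -0.19, 0.0621]
tcp_rot: [0.053, 0.999, -0.001, 0.002]
contact_force: [0.1, -0.2, -0.3]
opening: 0.82
finger_force: 0.0
time: 51.92
eef_pos: [0.6002, -0.1908, 0.0615]
tcp_rot: [0.053, 0.999, -0.002, 0.001]
contact_force: [-3.1, -2.6, 6.4]
opening: 0.448
finger_force: 59.8
t 51.92 tcp [ 0.6002 -0.1908  0.0615] F [-3.1 -2.6  6.4] open 38.2 finger 59.8 q6 -1.93
shift [0.0003 0.0013 0.0025] tooly yaw 83.97 zaxis [ 0.002 -0.003 -1.   ]
spin (tool z down => minus world): -0.03
shift after spin [0.0003 0.0013 0.0025]
```

Gripped at 38 mm on the 40 mm head. Next I turn it clockwise while rising.

```bash
python3 -m handwheel '[[[0,0,0,-0.0011,5],[0,0,0,-0.0011,5],[0,0,0,-0.0011,5],[0,0,0,-0.0011,5],[0,0,0,-0.0011,5],[0,0,0,0,0]]]'; python3 -m handwheel '[[[0,0,0,-0.0011,5],[0,0,0,-0.0011,5],[0,0,0,-0.0011,5],[0,0,0,-0.0011,5],[0,0,0,-0.0011,5],[0,0,0,0,0],[0,0,0,0,0],[0,0,0,0,0]]]'; python3 -c "
from h import *
go([.600,-.1895,.070],34)"
```

```text
time: 52.42
eef_pos: [0.6001, -0.1911, 0.067]
tcp_rot: [0.269, 0.963, -0.002, 0.002]
contact_force: [-2.3, -4.8, 5.0]
opening: 0.445
finger_force: 59.9
time: 53.08
eef_pos: [0.5998, -0.1913, 0.0717]
tcp_rot: [0.466, 0.885, -0.002, 0.002]
contact_force: [-1.8, -4.0, 3.7]
opening: 0.445
finger_force: 60.5
t 53.08 tcp [ 0.5998 -0.1913  0.0717] F [-1.8 -4.   3.7] open 38.0 finger 60.5 q6 -1.07
shift [0.0014 0.0012 0.0017] tooly yaw 34.43 zaxis [ 0.001 -0.006 -1.   ]
spin (tool z down => minus world): 0.43
shift after spin [0.0014 0.0012 0.0017]
```

```bash
python3 -m handwheel '[[[0.07,0,0,0,0],[0.07,0,0,0,0],[0.07,0,0,0,0],[0.07,0,0,-0.02,0],[0.07,0,0,-0.04,0],[0.07,0,0,-0.04,0],[0.07,0,0,-0.04,0],[0.07,0,0,-0.04,0],[0.07,-0.03,0,0,0],[0.07,-0.04,0,0,0],[0.07,-0.04,0,0,0],[0.07,-0.04,0,0,0]]]'
python3 - <<'E'
from h import *
go([.6,-.19,.25])
blobs("side","red",.085); blobs("top","red",.085)
im=viewer.read_camera("side"); cv2.imwrite("pics/end.png",im)
print([(k,at("side",u,v,.213).round(4)) for k,u,v in pin("side","door_bar")])
E
```

```text
time: 54.08
eef_pos: [0.6839, -0.3139, 0.2504]
tcp_rot: [0.469, 0.883, 0.001, 0.0]
contact_force: [1.2, -0.0, 1.1]
opening: 0.82
finger_force: 0.0
t 54.08 tcp [ 0.6839 -0.3139  0.2504] F [ 1.2 -0.   1.1] open 70.0 finger 0.0 q6 -1.16
shift [ 0.1496 -0.0003  0.0005] tooly yaw 34.01 zaxis [ 0.001  0.001 -1.   ]
side red px [366.8 183.7] 165 mean [ 481.7 -363.6] rect c 482.2 -363.9 size 82 32 ang 171.4
side red px [308.8 207.5] 118 mean [ 597.3 -189.4] rect c 598.2 -189.2 size 49 32 ang 113.6
side red px [221.4 328.4] 111 mean [605.3 284. ] rect c 607.9 283.7 size 47 20 ang 170.8
side red px [279.5 355.8] 220 mean [450.7 297.2] rect c 449.9 295.8 size 42 41 ang 173.3
top red px [444.9 256. ] 204 mean [ 501.7 -435.6] rect c 502.2 -435.4 size 80 23 ang 171.6
[(0.64, array([0.5277, 0.3492, 0.213 ]))]
```

View pics/end.png

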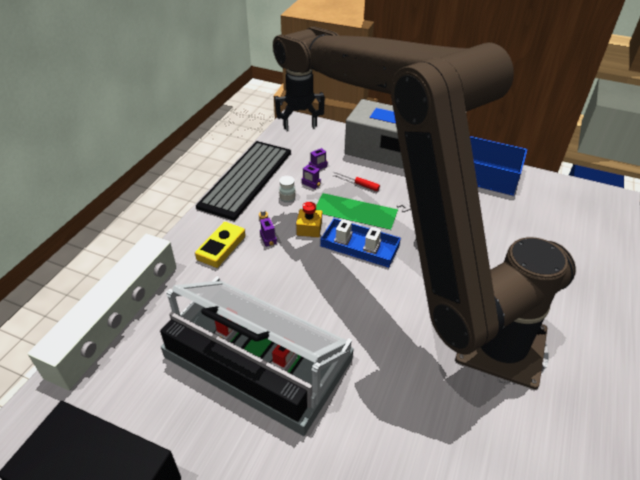

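The stop looks up, at row 207.5 against 207.1 before and 209.7 pressed. I check that more finely against the saved images.

Run:
```python
from h import *
def red(im):
    im=im.astype(float); w=np.clip(im[...,2]-np.maximum(im[...,0],im[...,1])-40,0,None)
    w=w[195:225,295:325]; y,x=np.mgrid[195:225,295:325]; 
    p=w.sum(1); c=np.cumsum(p)/p.sum(); ys=np.arange(195,225)
    return round((w*y).sum()/w.sum(),2), [round(float(np.interp(f,c,ys)),2) for f in(.1,.5,.9)], round(p.sum())
for n in("side0","side2","side3"): print(n,red(cv2.imread(f"pics/{n}.png")))
for i in range(3): print("now",red(viewer.read_camera("side")))
```

```text
side0 (np.float64(206.33), [202.13, 205.57, 209.45], 14170)
side2 (np.float64(208.74), [204.63, 207.95, 211.91], 14077)
side3 (np.float64(208.72), [204.73, 207.93, 211.81], 13076)
now (np.float64(206.77), [202.55, 206.1, 209.73], 12563)
now (np.float64(206.82), [202.6, 206.14, 209.78], 12360)
now (np.float64(206.84), [202.6, 206.15, 209.8], 12228)
```

It is about 1.5 mm short of fully up, which is too close to the 2 mm limit, so I turn it a little more.

```bash
python3 -m handwheel '[[[0.07,0.0374,0,0,0],[0.07,0.0374,0,0,0],[0.07,0.0374,0,0,0],[0.07,0.0374,0,0,0],[0.07,0,0,0.04,0],[0.07,0,0,0.04,0],[0.07,0,0,0.02,0],[0.07,0,0,0,0],[0.07,0,0,0,0],[0.07,0,0,0,0]]]'; python3 -c "
from h import *
go([.600,-.1905,.068])"
```

```text
time: 55.27
eef_pos: [0.6006, -0.1895, 0.1532]
tcp_rot: [0.47, 0.883, 0.0, 0.002]
contact_force: [1.3, -0.1, 0.1]
opening: 0.821
finger_force: 0.0
t 55.27 tcp [ 0.6006 -0.1895  0.1532] F [ 1.3 -0.1  0.1] open 70.1 finger 0.0 q6 -1.06
shift [-0.0002 -0.0012  0.0852] tooly yaw 33.98 zaxis [ 0.004 -0.002 -1.   ]
```

```bash
python3 -m handwheel '[[[0.07,0,-0.001,0.035,0],[0.07,0,0,0.03,0],[0.07,0,0,0.015,0],[0.07,0,0,0.005,0],[0.07,0,0,0,0],[0.07,0,0,0,0]]]'; python3 -m handwheel '[[[0,0,0,0,0],[0,0,0,0,0],[0,0,0,0,0],[0,0,0,0,0],[0,0,0,0,0],[0,0,0,0,0]]]' 60; python3 -m handwheel '[[[0,0,0,-0.001,5],[0,0,0,-0.001,5],[0,0,0,-0.001,5],[0,0,0,0,5],[0,0,0,0,0],[0,0,0,0,0],[0,0,0,0,0]]]';  python3 -m handwheel '[[[0.07,0,0,0,0],[0.07,0,0,0,0],[0.07,0,0,0,0],[0.07,0,0,-0.02,0],[0.07,0,0,-0.04,0],[0.07,0,0,-0.04,0],[0.07,0,0,-0.04,0],[0.07,0,0,-0.04,0],[0.07,-0.03,0,0,0],[0.07,-0.04,0,0,0],[0.07,-0.04,0,0,0],[0.07,-0.04,0,0,0]]]'
python3 - <<'E'
from h import *
def red(im):
    im=im.astype(float); w=np.clip(im[...,2]-np.maximum(im[...,0],im[...,1])-40,0,None)
    w=w[195:225,295:325]; y,x=np.mgrid[195:225,295:325]; 
    p=w.sum(1); c=np.cumsum(p)/p.sum(); ys=np.arange(195,225)
    return round((w*y).sum()/w.sum(),2), [round(float(np.interp(f,c,ys)),2) for f in(.1,.5,.9)], round(p.sum())
for i in range(2): print("now",red(viewer.read_camera("side")))
go([.6,-.19,.25])
E
```

```text
time: 55.77
eef_pos: [0.6003, -0.1909, 0.068]
tcp_rot: [0.47, 0.883, 0.0, 0.002]
contact_force: [-0.4, 0.3, 0.8]
opening: 0.822
finger_force: 0.0
time: 56.27
eef_pos: [0.5995, -0.1909, 0.0677]
tcp_rot: [0.47, 0.883, -0.0, 0.001]
contact_force: [-2.4, 0.3, 5.0]
opening: 0.446
finger_force: 59.5
time: 56.85
eef_pos: [0.5987, -0.1887, 0.0684]
tcp_rot: [0.614, 0.789, 0.0, -0.001]
contact_force: [2.6, 5.4, -0.3]
opening: 0.448
finger_force: 61.4
time: 57.85
eef_pos: [0.6349, -0.3377, 0.2495]
tcp_rot: [0.616, 0.787, -0.0, 0.001]
contact_force: [0.3, 0.6, -0.1]
opening: 0.818
finger_force: 0.0
now (np.float64(207.13), [202.85, 206.63, 209.96], 9129)
now (np.float64(207.09), [202.97, 206.49, 209.88], 10014)
t 57.95 tcp [ 0.6342 -0.342   0.2472] F [-0.6  0.6  0.2] open 69.9 finger 0.0 q6 -0.87
shift [ 0.1558  0.0024 -0.0032] tooly yaw 13.56 zaxis [-0.    -0.002 -1.   ]
```

Part of that offset is the arm's shadow: the brightness fell. I move the arm over to the earlier viewing position and measure under comparable light.

```bash
python3 -m handwheel '[[[0.07,0.0394,0.0032,-0.005,0],[0.07,0.0394,0.0032,-0.005,0],[0.07,0.0394,0.0032,-0.005,0],[0.07,0.0394,0.0032,-0.005,0],[0.07,0.0394,0.0032,-0.005,0],[0.07,0.0394,0.0032,-0.005,0],[0.07,0.0394,0.0032,-0.005,0],[0.07,0.0394,0.0032,-0.005,0],[0.07,0.0394,0.0032,-0.005,0],[0.07,0.0394,0.0032,-0.005,0],[0.07,0.0394,0.0032,-0.005,0],[0.07,0.0394,0.0032,-0.005,0]]]'; python3 -m handwheel '[[[0.07,0.0394,0.0032,-0.005,0],[0.07,0.0394,0.0032,0,0],[0.07,0.0394,0.0032,0,0],[0.07,0.0394,0.0032,0,0],[0.07,0.0394,0.0032,0,0],[0.07,0,0,0,0],[0.07,0,0,0,0]]]'
python3 - <<'E'
from h import *
def red(im):
    im=im.astype(float); w=np.clip(im[...,2]-np.maximum(im[...,0],im[...,1])-40,0,None)
    w=w[195:225,295:325]; y,x=np.mgrid[195:225,295:325]; 
    p=w.sum(1); c=np.cumsum(p)/p.sum(); ys=np.arange(195,225)
    return round((w*y).sum()/w.sum(),2), [round(float(np.interp(f,c,ys)),2) for f in(.1,.5,.9)], round(p.sum())
im=viewer.read_camera("side")
for i in range(2): print("now",red(viewer.read_camera("side")))
L=[cv2.imread("pics/side0.png"),cv2.imread("pics/side2.png"),im]
cv2.imwrite("pics/cmp.png",np.hstack([cv2.resize(i[190:245,285:335],(260,286),interpolation=0) for i in L]))
go([.6,-.19,.25])
blobs("top","red",.107,box=(150,180,260,310),amin=15)
E
```

```text
time: 58.95
eef_pos: [0.557, 0.1343, 0.309]
tcp_rot: [0.616, 0.787, 0.0, 0.0]
contact_force: [0.4, -0.8, -0.2]
opening: 0.819
finger_force: 0.0
time: 59.53
eef_pos: [0.5249, 0.3294, 0.3133]
tcp_rot: [0.615, 0.789, -0.0, 0.0]
contact_force: [-0.6, -0.2, -0.3]
opening: 0.82
finger_force: 0.0
now (np.float64(206.4), [202.22, 205.65, 209.5], 14155)
now (np.float64(206.41), [202.22, 205.65, 209.51], 14159)
t 59.68 tcp [0.5262 0.3267 0.3133] F [-1.   0.5  0. ] open 70.1 finger 0.0 q6 0.15
shift [-0.5193 -0.0522  0.0635] tooly yaw 13.87 zaxis [ 0. -0. -1.]
```

View pics/cmp.png

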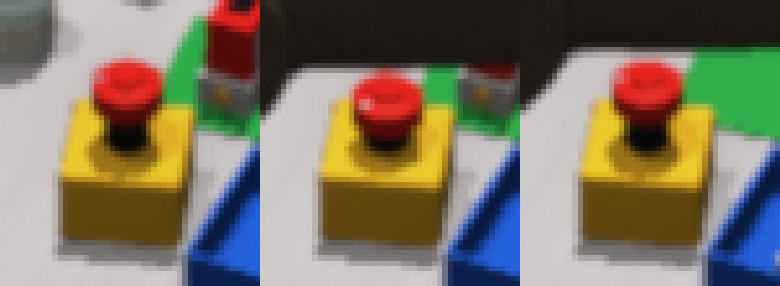

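The three panels are start (up), pressed and now. The head is back at row 206.4 against 206.33 at the start, which is 0.3 mm from fully up. The robot touches nothing, so I hand in.

```bash
python3 -c "
from plant import sign_off
print(sign_off())"
```

```text
the job is handed in; nothing more can be done
None
```

The job is handed in: both whites stand in the tray, both reds stand in bays of their own, the door is shut against its stop, and the mushroom head is back up to within about 0.3 mm by camera; sign-off returned no verdict.

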